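# Reset the china painter's place

## Task

Get this painting place ready for the next painter: swing the lamp from over the vials round until its head hangs over the middle of the freshly painted plate, and leave it there. Close one open vial with each dip-rod stopper that stands in the drip stand, pushing its rod down until the cap sits on the rim (any vial will do, one stopper each), and sort the tools lying on the table: brushes flat in the low wooden tray, palette knives flat in the deeper tin box. Do not touch the wet plate and do not knock over the paint bottle or the jar.

Things in the scene. Friction and masses are not known exactly. Their poses are not given: they have to be found in the camera images.
- lamp_knob (a point): middle of the round black knob, 20 mm in diameter, upright on top of the desk lamp's head, 252 to 297 mm above the table; the shade below is 112 mm wide, underside at 195 mm. Its x axis points level along the arm (tube 16 mm, axis 235 mm up) to the hinge post 290 mm away. The arm swings level, over 2 rad; stiff, 3 to 4 N at the knob moves it and it stays put. It starts over the vials
- plate: the freshly painted white plate with a blue fish, 160 mm in diameter and 17 mm high, at the far side of the table; origin at the centre of its underside. It does not move. Its centre lies within about 25 mm of the circle on which the lamp head travels. Paint is wet
- vial_holder: wooden block 56 x 204 x 20 mm (x, y, z) holding four upright glass vials in a row along its y axis, 48 mm apart; origin at the centre of its underside. Fixed. A vial is 36 mm in diameter with a neck 23 mm in diameter; its rim is 95 mm above the table
- drip_stand: small wooden drip stand 44 x 180 mm, a shelf with four 14 mm holes in a row along its y axis, 42 mm apart, its top 92 mm above the table; origin at the centre of its underside. Fixed. The stoppers that are out stand in it, rod hanging down through a hole, cap resting on the shelf, upright
- wood_tray: low wooden tray, open on top, for the brushes: 240 x 105 x 26 mm (x, y, z), walls and floor 5 mm thick; origin at the centre of its underside, long side along its x axis. Fixed
- tin_box: deeper sheet-steel box, open on top, for the palette knives: 240 x 105 x 44 mm, walls and floor 3 mm thick; origin at the centre of its underside, long side along its x axis. Fixed. It and the wooden tray stand side by side at the robot's left, in either order
- vial1_mouth (a point): centre of the mouth of vial 1, at the level of its rim (95 mm above the table), z up: a round opening 12 mm in diameter, 75 mm deep. The vials are alike
- vial2_mouth (a point): centre of the mouth of vial 2, at the level of its rim (95 mm above the table), z up: a round opening 12 mm in diameter, 75 mm deep. The vials are alike
- vial3_mouth (a point): centre of the mouth of vial 3, at the level of its rim (95 mm above the table), z up: a round opening 12 mm in diameter, 75 mm deep. The vials are alike
- vial4_mouth (a point): centre of the mouth of vial 4, at the level of its rim (95 mm above the table), z up: a round opening 12 mm in diameter, 75 mm deep. The vials are alike
- stopper1: dip-rod stopper: black round ribbed cap, 26 mm in diameter and 30 mm tall, with a white rod 8 mm in diameter and 70 mm long, round-ended, below it. Origin at the rod's lower end, z up along the axis, so the cap's underside is at 70 mm and its top at 100 mm. 25 to 40 g. May be absent (None)
- stopper2: dip-rod stopper: black round ribbed cap, 26 mm in diameter and 30 mm tall, with a white rod 8 mm in diameter and 70 mm long, round-ended, below it. Origin at the rod's lower end, z up along the axis, so the cap's underside is at 70 mm and its top at 100 mm. 25 to 40 g. May be absent (None)
- stopper3: dip-rod stopper: black round ribbed cap, 26 mm in diameter and 30 mm tall, with a white rod 8 mm in diameter and 70 mm long, round-ended, below it. Origin at the rod's lower end, z up along the axis, so the cap's underside is at 70 mm and its top at 100 mm. 25 to 40 g. May be absent (None)
- stopper4: dip-rod stopper: black round ribbed cap, 26 mm in diameter and 30 mm tall, with a white rod 8 mm in diameter and 70 mm long, round-ended, below it. Origin at the rod's lower end, z up along the axis, so the cap's underside is at 70 mm and its top at 100 mm. 25 to 40 g. May be absent (None)
- brush1: flat paint brush lying on the table, 156 mm long along its x axis: wooden handle (18 mm wide, 11 mm thick) from x = -80 to 2 mm, steel ferrule 24 mm wide and 12 mm thick to 32 mm, bristles 26 mm wide to x = 76 mm. Origin on the underside near mid-length, z up; the balance point is 8 mm from it towards the handle. 35 to 60 g. May be absent (None)
- brush2: flat paint brush lying on the table, 156 mm long along its x axis: wooden handle (18 mm wide, 11 mm thick) from x = -80 to 2 mm, steel ferrule 24 mm wide and 12 mm thick to 32 mm, bristles 26 mm wide to x = 76 mm. Origin on the underside near mid-length, z up; the balance point is 8 mm from it towards the handle. 35 to 60 g. May be absent (None)
- knife1: palette knife lying on the table, 165 mm long along its x axis: wooden handle (16 mm wide, 13 mm thick) from x = -80 to 6 mm, thin neck, flat steel blade 19 mm wide and 3 mm thick to x = 85 mm. Origin on the underside near mid-length, z up; the balance point is 30 mm from it towards the handle. 35 to 60 g. May be absent (None)
- knife2: palette knife lying on the table, 165 mm long along its x axis: wooden handle (16 mm wide, 13 mm thick) from x = -80 to 6 mm, thin neck, flat steel blade 19 mm wide and 3 mm thick to x = 85 mm. Origin on the underside near mid-length, z up; the balance point is 30 mm from it towards the handle. 35 to 60 g. May be absent (None)
- paint_bottle: small yellow paint bottle, 36 mm in diameter, 110 mm tall, standing behind the tools; a bystander, loose; origin at the centre of its underside
- glass_jar: lidded glass jar, 68 mm in diameter, 100 mm tall; a bystander, loose; origin at the centre of its underside
There are look-alikes about, which are no part of the job. What is shaped like the brush2 but turquoise is not meant.

How it is judged (in metres and radians):
At the end, for the whole second after the job is handed in: Lamp knob within 40 mm (level) of the plate's centre; each stopper upright in a vial, cap within 4 mm of the rim, 6 mm of centre; brush origins in the wooden tray, knife origins in the tin box, within 60 mm along, 45 mm across, 35 / 40 mm up, level to 0.25 rad; all at rest, released (horizontal distance between lamp_knob and plate below 0.04 m and ((horizontal distance between stopper1 and vial1_mouth below 0.006 m and z of stopper1 in the frame of vial1_mouth between -0.074 and -0.066 m and angle between stopper1's own z axis and vertical below 0.1 rad) or (horizontal distance between stopper1 and vial2_mouth below 0.006 m and z of stopper1 in the frame of vial2_mouth between -0.074 and -0.066 m and angle between stopper1's own z axis and vertical below 0.1 rad) or (horizontal distance between stopper1 and vial3_mouth below 0.006 m and z of stopper1 in the frame of vial3_mouth between -0.074 and -0.066 m and angle between stopper1's own z axis and vertical below 0.1 rad) or (horizontal distance between stopper1 and vial4_mouth below 0.006 m and z of stopper1 in the frame of vial4_mouth between -0.074 and -0.066 m and angle between stopper1's own z axis and vertical below 0.1 rad)) and ((horizontal distance between stopper2 and vial1_mouth below 0.006 m and z of stopper2 in the frame of vial1_mouth between -0.074 and -0.066 m and angle between stopper2's own z axis and vertical below 0.1 rad) or (horizontal distance between stopper2 and vial2_mouth below 0.006 m and z of stopper2 in the frame of vial2_mouth between -0.074 and -0.066 m and angle between stopper2's own z axis and vertical below 0.1 rad) or (horizontal distance between stopper2 and vial3_mouth below 0.006 m and z of stopper2 in the frame of vial3_mouth between -0.074 and -0.066 m and angle between stopper2's own z axis and vertical below 0.1 rad) or (horizontal distance between stopper2 and vial4_mouth below 0.006 m and z of stopper2 in the frame of vial4_mouth between -0.074 and -0.066 m and angle between stopper2's own z axis and vertical below 0.1 rad)) and ((horizontal distance between stopper3 and vial1_mouth below 0.006 m and z of stopper3 in the frame of vial1_mouth between -0.074 and -0.066 m and angle between stopper3's own z axis and vertical below 0.1 rad) or (horizontal distance between stopper3 and vial2_mouth below 0.006 m and z of stopper3 in the frame of vial2_mouth between -0.074 and -0.066 m and angle between stopper3's own z axis and vertical below 0.1 rad) or (horizontal distance between stopper3 and vial3_mouth below 0.006 m and z of stopper3 in the frame of vial3_mouth between -0.074 and -0.066 m and angle between stopper3's own z axis and vertical below 0.1 rad) or (horizontal distance between stopper3 and vial4_mouth below 0.006 m and z of stopper3 in the frame of vial4_mouth between -0.074 and -0.066 m and angle between stopper3's own z axis and vertical below 0.1 rad)) and ((horizontal distance between stopper4 and vial1_mouth below 0.006 m and z of stopper4 in the frame of vial1_mouth between -0.074 and -0.066 m and angle between stopper4's own z axis and vertical below 0.1 rad) or (horizontal distance between stopper4 and vial2_mouth below 0.006 m and z of stopper4 in the frame of vial2_mouth between -0.074 and -0.066 m and angle between stopper4's own z axis and vertical below 0.1 rad) or (horizontal distance between stopper4 and vial3_mouth below 0.006 m and z of stopper4 in the frame of vial3_mouth between -0.074 and -0.066 m and angle between stopper4's own z axis and vertical below 0.1 rad) or (horizontal distance between stopper4 and vial4_mouth below 0.006 m and z of stopper4 in the frame of vial4_mouth between -0.074 and -0.066 m and angle between stopper4's own z axis and vertical below 0.1 rad)) and x of brush1 in the frame of wood_tray between -0.06 and 0.06 m and y of brush1 in the frame of wood_tray between -0.045 and 0.045 m and z of brush1 in the frame of wood_tray between 0 and 0.035 m and angle between brush1's own x axis and vertical between 1.32 and 1.82 rad and x of brush2 in the frame of wood_tray between -0.06 and 0.06 m and y of brush2 in the frame of wood_tray between -0.045 and 0.045 m and z of brush2 in the frame of wood_tray between 0 and 0.035 m and angle between brush2's own x axis and vertical between 1.32 and 1.82 rad and x of knife1 in the frame of tin_box between -0.06 and 0.06 m and y of knife1 in the frame of tin_box between -0.045 and 0.045 m and z of knife1 in the frame of tin_box between 0 and 0.04 m and angle between knife1's own x axis and vertical between 1.32 and 1.82 rad and x of knife2 in the frame of tin_box between -0.06 and 0.06 m and y of knife2 in the frame of tin_box between -0.045 and 0.045 m and z of knife2 in the frame of tin_box between 0 and 0.04 m and angle between knife2's own x axis and vertical between 1.32 and 1.82 rad and linear speed of each of stopper1, stopper2, stopper3, stopper4, brush1, brush2, knife1, knife2 below 0.02 m/s); the robot touches nothing.
It fails at once if the robot touches the wet plate (contact force between any of the fingers, the arm and plate above 1 N).
It fails at once if the paint bottle or the jar is knocked over (angle between any of paint_bottle, glass_jar's own z axis and vertical above 0.6 rad).
Of brush1, brush2, knife1, knife2 only 3 to 4 are there at a start; the rules pass over those that are not, and their reading is None.
Of stopper1, stopper2, stopper3, stopper4 only 2 to 4 are there at a start; the rules pass over those that are not, and their reading is None.
At some moment in a run one of brush1, brush2, knife1, knife2 may be knocked a few centimetres aside while the robot is not near it.
It also fails if it takes over 210 s, if anything falls off the work surface, if the arm or the gripper's body presses on something with over 40 N, if the wrist force passes 120 N, or if a joint passes its speed limit or range.

## Robot

A 6-joint arm with a two-finger parallel gripper is mounted at the origin on the work surface. World frame = base frame: x ahead of the robot, y to its left, z up, the work surface at z = 0. Lengths are in mm, angles in rad, forces in N, time in s.
With the tool pointing down it reaches from about 350 to 975 mm from the base axis. Payload 7.1 kg.
Tool frame: the origin (TCP) lies midway between the tips of the shut fingers; the grasp point (between the pads) lies 19 mm behind it; z points along the fingers, y is the line along which they close (so a half turn about z gives the same grasp; the last joint's range is limited). The gripper opens to 88 mm and grips with 3 to 60 N. Pads are 20 mm wide; open, the fingers measure 115 mm over their backs; the gripper's body (75 mm by 178 mm) begins 61 mm behind the grasp point.
Start: joints at [-1.137, 0.423, 1.63, -0, 1.089, -0.019], TCP at [273.442, -561.991, 222.675] pointing down, gripper open.
Joint ranges: [-3, 3], [-0.9, 2.11], [0.09, 2.58], [-1.31, 4.45], [0.11, 2.69], [-2.54, 2.54]. Speed limits (rad/s): [2.39, 2.39, 3.01, 3.14, 3.14, 3.14].

## Interface

Orientations are given as a rotation vector (axis times angle).
In Python, from workcell import ctrl gives the robot as it stands. The module is installed in compiled form; this text tells all that it offers.
- The arm moves only by the tool apply_moves, never from a script. Its argument "targets" is a list of rows, each a list of 3 entries, a list of its own where there are three numbers: the opening, from -1 (shut) to 1 (fully open), then the shift along the tool's x, y, z normalised to -1 to 1, where 1 is 5 cm, then the turn, a rotation vector about the tool's x, y, z normalised to -1 to 1, where 1 is 90 degrees. In form: [[jaw, [x, y, z], [wx, wy, wz]], ...]. A call has 1 to 8 rows; each row shifts and turns the commanded pose from where the row before left it, along the tool's axes as they then stand; what a row does not reach is not made up. A row lasts 1/8 s, in which the tool goes at most 62.5 mm and 10.7 degrees, less where a joint would pass 70% of its speed; a pose out of reach is approached as far as the arm can. A call with a number of a shift or a turn outside -1 to 1 is refused whole. A call with a gripper value outside its range is refused whole. The fingers move at their own pace and stop on an object; the grip force is fixed at half the most. Time passes only in rows, so rows that do not move let the fingers close. It gives the time, the measured TCP pose, the force, the opening and the grip force at its end, in the units of the state.
- ctrl.get_obs(): the state, without advancing time (a new reading comes with each control period).
- ctrl.get_image(name): name is "scene" or "top" or "wrist"; returns a dict with "pixels" (400x640x3 uint8, blue, green, red), "camera_matrix" (3x3 intrinsics, pixels), "view" (4x4, takes a point from world to camera coordinates); the wrist camera has in their place "hand_eye" (4x4, takes a point from camera to tool coordinates, whose origin is the TCP and whose axes are the flange's). Camera axes: x right, y down, z forward; pixel columns grow to the right and rows downward; lengths in mm; the calibration is good to about 2 mm. A picture is of the moment at which its call begins: read the wrist's pose just before it. There is no depth.
- ctrl.close_job(): hands the job in; it is judged then, once.
Trained networks look in the newest picture that a camera, given by its name, has taken for a name from the list of things; names that differ only in an ending like _2 or _b are one class to them, and where a whole thing is asked for, a point or a joint stands for the part that bears it (a point fixed in the world has none). Each returns a list of dicts, best first, with "score" (0 to 1); they miss things now and then, are a little off and sometimes report something else, mostly with a low value. They report only what shows in the picture. A call takes as long as a camera call. They do not tell look-alikes from the thing itself.
- ctrl.masks_of(label, camera): "region" (400x640 bool, what is visible of it) and "bbox" ([left, top, right, bottom] in pixels, round what is visible of it).
- ctrl.pinpoint(label, camera): "xy" ([column, row] in pixels: a listed point, or the origin of a listed thing).
The state is a dict: "t": time; "qpos": joint angles; "qvel": joint speeds; "joint_torque": joint torques, N m; "ee_pos": TCP position; "orientation": TCP orientation; "ft_force": force on the tool from outside, world axes, zero at the start; "moment": the same for the moment, N m; "width": finger opening in mm; "grasp_force": force on a finger pad.
Only numpy, scipy, OpenCV 4.12 (cv2) and the standard library are available. Lean on these libraries where they do the work, as an engineer would, in place of code of your own. Each camera call takes 0.05 s, during which the arm holds its last target. There are 200 camera calls.

## Working session

There is one attempt and no reset: what is moved stays moved. The work goes in short steps, Python scripts to look and compute and a tool call to move; the robot and the scene stay as the last step left them, time stands still between calls to the robot, and variables do not carry over. Pictures are saved under pics/ and viewed, at most 14 in all, crops included, and the job is handed in when it is done.

Besides the shell and the picture viewer there is one more tool, called as a command line: name --argument value ..., lists and objects as JSON in quotes. apply_moves: Moves the arm, as the interface text tells. Scaled input: -1 to 1 covers 5 cm each way for a shift and 90 degrees each way for a turn. Its arguments: {"type":"object","properties":{"targets":{"type":"array"}},"required":["targets"]}

```bash
mkdir -p pics
cat > h.py <<'E'
import numpy as np, cv2
from scipy.spatial.transform import Rotation as R
from workcell import ctrl
def cam(name):
    o=ctrl.get_obs(); im=ctrl.get_image(name); K=np.array(im["camera_matrix"])
    if "view" in im: V=np.array(im["view"])
    else:
        T=np.eye(4); T[:3,:3]=R.from_rotvec(o["orientation"]).as_matrix(); T[:3,3]=o["ee_pos"]
        V=np.linalg.inv(T@np.array(im["hand_eye"]))
    return im["pixels"],K,V
def ray(uv,K,V,z):
    d=V[:3,:3].T@np.linalg.inv(K)@np.array([uv[0],uv[1],1.]); c=-V[:3,:3].T@V[:3,3]
    return (c+d*(z-c[2])/d[2])
def proj(p,K,V):
    q=K@(V[:3,:3]@np.array(p)+V[:3,3]); return q[:2]/q[2]
Z=dict(lamp_knob=275,plate=0,vial_holder=0,drip_stand=0,wood_tray=0,tin_box=0,vial1_mouth=95,stopper1=22,brush1=0,knife1=0,paint_bottle=0,glass_jar=0)
def find(name,K,V,labels=Z,ms=.3):
    for l in labels:
        for r in ctrl.pinpoint(l,name):
            if r["score"]>ms: print(name,l,round(r["score"],2),np.round(r["xy"]),np.round(ray(r["xy"],K,V,Z[l])[:2],1))
E
python3 - <<'E'
from h import *
for n in("top","scene"):
    p,K,V=cam(n); cv2.imwrite(f"pics/{n}0.png",p); print(n,np.round(-V[:3,:3].T@V[:3,3])); find(n,K,V)
print(ctrl.get_obs())
E
```

```text
top [ 301.  -15. 1277.]
top lamp_knob 0.91 [458. 185.] [ 568.5 -371.5]
top plate 0.84 [348. 165.] [671.6 -84.3]
top vial_holder 0.62 [417. 207.] [ 547.2 -332.1]
top drip_stand 0.83 [415. 241.] [ 431.8 -332.3]
top wood_tray 0.9 [198. 190.] [523.7 421.8]
top tin_box 0.71 [298. 128.] [789.1 105.8]
top tin_box 0.63 [244. 199.] [509.9 258.3]
top vial1_mouth 0.65 [451. 204.] [ 550.3 -416.6]
top vial1_mouth 0.42 [244. 195.] [508.2 241.9]
top stopper1 0.57 [435. 243.] [ 429.4 -393.9]
top stopper1 0.39 [410. 240.] [ 430.7 -310.6]
top brush1 0.55 [374. 284.] [ 275.2 -207.4]
top knife1 0.58 [329. 235.] [420.4 -43.1]
top knife1 0.57 [202. 192.] [518.6 407.6]
top knife1 0.51 [284. 229.] [423.  110.2]
top paint_bottle 0.56 [325. 134.] [775.6   9. ]
top glass_jar 0.65 [298. 128.] [787. 107.]
scene [1186.  340. 1103.]
scene lamp_knob 0.67 [176. 134.] [ 565.8 -361.3]
scene lamp_knob 0.35 [235. 177.] [ 624.6 -157.5]
scene plate 0.91 [262. 272.] [685.1 -88.1]
scene vial_holder 0.69 [210. 201.] [ 546. -340.]
scene drip_stand 0.69 [233. 174.] [ 428.3 -334.8]
scene wood_tray 0.68 [464. 292.] [521.2 397.7]
[... 469 characters left out ...]
{'t': 1.3, 'qpos': array([-1.13701570e+00,  4.23096803e-01,  1.62992075e+00, -9.10304128e-06,
        1.08856998e+00, -1.90208574e-02]), 'qvel': array([ 3.72446410e-06, -1.44769137e-03,  5.04407708e-04, -9.33486187e-05,
       -7.42485150e-04, -4.34527331e-04]), 'joint_torque': array([ 9.98581199e-04, -5.44570076e+01, -2.74042368e+01,  6.46354817e-02,
        1.68297649e-02, -9.70170504e-06]), 'ee_pos': array([ 273.43010189, -561.9937733 ,  222.66889016]), 'orientation': array([ 3.06141322e+00,  7.05203224e-01, -1.07424133e-05]), 'ft_force': array([ 0.26828741, -0.40278047,  0.03145183]), 'moment': array([-0.01194203, -0.01883306, -0.01719827]), 'grasp_force': 0.0, 'width': 87.8801772025731}
```

View pics/top0.png

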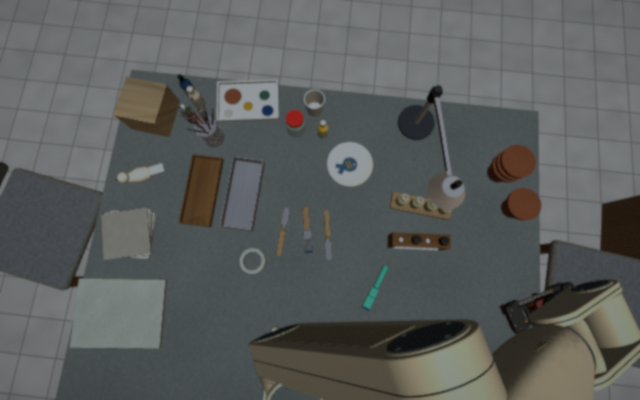

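View pics/scene0.png

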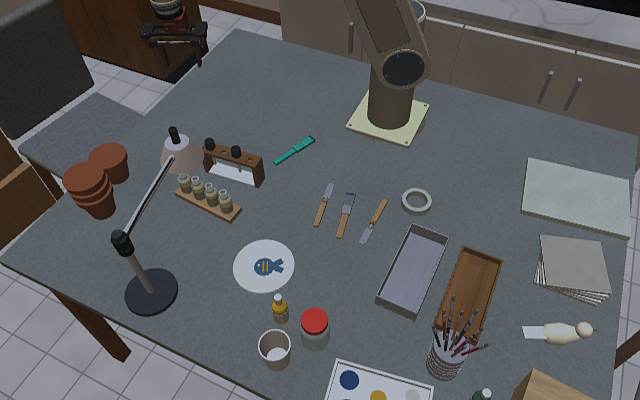

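The top view shows the lamp head at (455,188), its hinge at (437,93), and the plate at (349,165). The tools are a knife (283,230), a brush (307,230) and a knife (328,235); the turquoise decoy is at (376,287). The box (244,195) and the tray (202,190) stand at the left. Two stoppers appear to be in the stand.

```bash
cat >> h.py <<'E'
def tri(obs):
    A=np.zeros((3,3));b=np.zeros(3)
    for uv,K,V in obs:
        d=V[:3,:3].T@np.linalg.inv(K)@np.array([uv[0],uv[1],1.]); d/=np.linalg.norm(d); c=-V[:3,:3].T@V[:3,3]
        P=np.eye(3)-np.outer(d,d); A+=P; b+=P@c
    return np.linalg.solve(A,b)
def yaw():
    return np.degrees(np.arctan2(*R.from_rotvec(ctrl.get_obs()["orientation"]).as_matrix()[[1,0],0]))
def plan(goals,start=None):
    """goals: list of (x,y,z,yawdeg,jaw,nrows). assumes tool down"""
    o=ctrl.get_obs(); p=np.array(o["ee_pos"]); y=yaw()
    if start is not None: p=np.array(start[:3],float); y=start[3]
    rows=[]
    for gx,gy,gz,gyaw,jaw,n in goals:
        for k in range(n):
            f=1/(n-k); dy=round(-((gyaw-y+180)%360-180)*f/90,3)
            t=np.radians(y); d=(np.array([gx,gy,gz])-p)*f
            ex=np.array([np.cos(t),np.sin(t),0]);ey=np.array([np.sin(t),-np.cos(t),0]);ez=np.array([0,0,-1])
            s=[round(float(d@e)/50,2 if n-k>1 else 3) for e in(ex,ey,ez)]
            if max(map(abs,s))>1 or abs(dy)>.119: print("LIMIT",s,dy)
            p=p+50*(s[0]*ex+s[1]*ey+s[2]*ez); y-=dy*90
            rows.append([jaw,s,[0,0,dy]])
    for i in range(0,len(rows),8): print(str(rows[i:i+8]).replace(" ",""))
    print("end",np.round(p,1),round(y,1))
E
python3 - <<'E'
from h import *
im=ctrl.get_image("wrist"); print(np.round(im["hand_eye"],3).tolist(),np.array(im["camera_matrix"]).tolist())
T=cam("top");S=cam("scene")
print("hinge",tri([((437,93),*T[1:]),((122,240),*S[1:])]))
print("knob",tri([((458,185),*T[1:]),((176,134),*S[1:])]))
for l in("plate","wood_tray","tin_box","drip_stand","vial_holder"):
  for n,c in(("top",T),("scene",S)):
    for r in ctrl.masks_of(l,n)[:2]:
        m=np.argwhere(r["region"])[:,::-1].astype(np.float32); b=cv2.boxPoints(cv2.minAreaRect(m))
        print(l,n,round(r["score"],2),np.round([ray(q,c[1],c[2],{"plate":17,"wood_tray":26,"tin_box":44,"drip_stand":92,"vial_holder":60}[l])[:2] for q in [*b,b.mean(0)]]).tolist())
print(yaw())
plan([(420,-420,440,0,1,8)])
E
```

```text
[[-0.001, -0.966, -0.259, 71.307], [1.0, -0.001, -0.0, 1.124], [-0.0, -0.259, 0.966, -161.347], [0.0, 0.0, 0.0, 1.0]] [[348.7197655055521, 0.0, 311.0630166244159], [0.0, 348.7197655055521, 197.79266579274028], [0.0, 0.0, 1.0]]
hinge [ 851.54447559 -311.5808414   234.94142989]
knob [ 565.68040844 -367.81595563  275.36259497]
plate top 0.8 [[658.0, 17.0], [778.0, -76.0], [678.0, -193.0], [561.0, -100.0], [668.0, -88.0]]
plate top 0.33 [[531.0, -233.0], [593.0, -241.0], [572.0, -452.0], [511.0, -442.0], [552.0, -342.0]]
plate scene 0.95 [[707.0, -189.0], [557.0, -122.0], [646.0, 14.0], [783.0, -56.0], [676.0, -87.0]]
plate scene 0.7 [[505.0, 105.0], [341.0, 110.0], [344.0, 126.0], [507.0, 121.0], [427.0, 116.0]]
wood_tray top 0.39 [[495.0, -17.0], [498.0, -38.0], [338.0, -59.0], [335.0, -39.0], [415.0, -38.0]]
wood_tray top 0.2 [[402.0, 323.0], [656.0, 326.0], [650.0, 200.0], [397.0, 202.0], [524.0, 263.0]]
tin_box top 0.6 [[405.0, 317.0], [651.0, 313.0], [642.0, 197.0], [397.0, 206.0], [521.0, 258.0]]
tin_box scene 0.95 [[665.0, 206.0], [395.0, 211.0], [409.0, 328.0], [670.0, 310.0], [
[... 169 characters left out ...]
8.0], [410.0, -420.0], [388.0, -225.0], [422.0, -321.0]]
vial_holder top 0.63 [[524.0, -230.0], [583.0, -237.0], [564.0, -435.0], [505.0, -426.0], [544.0, -332.0]]
vial_holder scene 0.88 [[602.0, -424.0], [509.0, -447.0], [536.0, -214.0], [623.0, -201.0], [569.0, -318.0]]
25.944093614159307
[[1,[0.48,-0.16,-0.54],[0,0,np.float64(0.036)]],[1,[0.48,-0.19,-0.54],[0,0,np.float64(0.036)]],[1,[0.46,-0.21,-0.54],[0,0,np.float64(0.036)]],[1,[0.45,-0.24,-0.55],[0,0,np.float64(0.036)]],[1,[0.44,-0.26,-0.54],[0,0,np.float64(0.036)]],[1,[0.42,-0.29,-0.55],[0,0,np.float64(0.036)]],[1,[0.41,-0.31,-0.54],[0,0,np.float64(0.036)]],[1,[0.383,-0.333,-0.547],[0,0,np.float64(0.036)]]]
end [ 420. -420.  440.] 0.0
```

```bash
sed -i 's/dy=round(-/dy=round(float(-/; s/f\/90,3)/f\/90),3)/' h.py
python3 - <<'E'
from h import *
plan([(480,-360,430,0,1,8)])
E
```

```text
[[1,[0.69,-0.23,-0.52],[0,0,0.036]],[1,[0.67,-0.27,-0.52],[0,0,0.036]],[1,[0.65,-0.3,-0.52],[0,0,0.036]],[1,[0.64,-0.34,-0.52],[0,0,0.036]],[1,[0.62,-0.38,-0.52],[0,0,0.036]],[1,[0.59,-0.41,-0.52],[0,0,0.036]],[1,[0.57,-0.44,-0.51],[0,0,0.036]],[1,[0.545,-0.473,-0.517],[0,0,0.036]]]
end [ 480. -360.  430.] 0.0
```

apply_moves --targets '[[1, [0.69, -0.23, -0.52], [0, 0, 0.036]], [1, [0.67, -0.27, -0.52], [0, 0, 0.036]], [1, [0.65, -0.3, -0.52], [0, 0, 0.036]], [1, [0.64, -0.34, -0.52], [0, 0, 0.036]], [1, [0.62, -0.38, -0.52], [0, 0, 0.036]], [1, [0.59, -0.41, -0.52], [0, 0, 0.036]], [1, [0.57, -0.44, -0.51], [0, 0, 0.036]], [1, [0.545, -0.473, -0.517], [0, 0, 0.036]]]'

```text
t: 2.95
ee_pos: [480.6, -359.0, 431.0]
orientation: [3.142, -0.002, 0.0]
ft_force: [-0.0, 0.5, 0.6]
width: 87.7
grasp_force: 0.0
```

Run:
```python
from h import *
p,K,V=cam("wrist"); cv2.imwrite("pics/w1.png",p); print(ctrl.get_obs()["ee_pos"],yaw(),np.round(-V[:3,:3].T@V[:3,3])); find("wrist",K,V,ms=.2)
```

```text
[ 484.1488081  -357.16806512  434.82938257] -0.09155907898207785 [ 552. -360.  592.]
wrist lamp_knob 0.62 [316.  82.] [ 570.9 -364.4]
wrist lamp_knob 0.45 [134.  25.] [ 616.9 -212.4]
wrist plate 0.73 [138.  26.] [670.4 -90.7]
wrist drip_stand 0.64 [292. 176.] [ 432.3 -326.9]
wrist drip_stand 0.46 [123. 184.] [420.2 -31.7]
wrist wood_tray 0.54 [327. 177.] [ 431.2 -387.8]
wrist vial1_mouth 0.97 [349. 108.] [ 547.5 -412.6]
wrist stopper1 0.64 [138.  25.] [ 668.2 -102.3]
wrist stopper1 0.62 [332. 177.] [ 435.9 -394.4]
wrist brush1 0.64 [ 85. 176.] [434.2  32. ]
wrist brush1 0.49 [294. 179.] [ 427.5 -329.7]
wrist knife1 0.84 [ 36. 187.] [414.4 120. ]
wrist knife1 0.66 [124. 182.] [423.2 -33.9]
```

View pics/w1.png

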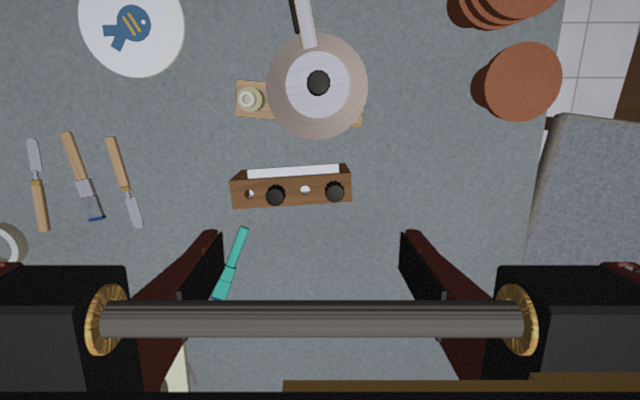

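The wrist view shows the knob at (318,83), stoppers at (275,194) and (335,191), the plate at the top left, and one vial clear of the shade. I'll cage the knob with the fingers tangential to the swing and carry it round the arc.

Run:
```python
from h import *
h=np.array([852,-312]);k=np.array([569,-366])
a0=190.8;a1=127.8
g=[(*k,330,a0-180,1,4),(*k,262,a0-180,1,3),(*k,262,a0-180,-.36,4)]
N=18
for i in range(1,N+1):
    a=a0+(a1-a0)*i/N; t=np.radians(a); q=h+289*np.array([np.cos(t),np.sin(t)]); g.append((*q,262,a-180,-.36,1))
g.append((*q,262,a-180,-.36,3))
plan(g)
```

```text
[[1,[0.45,0.03,0.5],[0,0,-0.03]],[1,[0.44,0.05,0.5],[0,0,-0.03]],[1,[0.44,0.07,0.5],[0,0,-0.03]],[1,[0.444,0.088,0.494],[0,0,-0.03]],[1,[-0.0,0.0,0.45],[0,0,-0.0]],[1,[-0.0,0.0,0.45],[0,0,-0.0]],[1,[-0.0,0.0,0.46],[0,0,-0.0]],[-0.36,[-0.0,0.0,-0.0],[0,0,-0.0]]]
[[-0.36,[-0.0,0.0,-0.0],[0,0,-0.0]],[-0.36,[-0.0,0.0,-0.0],[0,0,-0.0]],[-0.36,[-0.0,0.0,-0.0],[0,0,-0.0]],[-0.36,[-0.007,-0.353,-0.0],[0,0,0.039]],[-0.36,[0.01,-0.353,-0.0],[0,0,0.039]],[-0.36,[0.011,-0.353,-0.0],[0,0,0.039]],[-0.36,[0.01,-0.353,-0.0],[0,0,0.038]],[-0.36,[0.011,-0.352,-0.0],[0,0,0.039]]]
[[-0.36,[0.011,-0.353,-0.0],[0,0,0.039]],[-0.36,[0.011,-0.353,-0.0],[0,0,0.039]],[-0.36,[0.011,-0.353,-0.0],[0,0,0.039]],[-0.36,[0.011,-0.353,-0.0],[0,0,0.039]],[-0.36,[0.01,-0.353,-0.0],[0,0,0.039]],[-0.36,[0.011,-0.353,-0.0],[0,0,0.039]],[-0.36,[0.011,-0.353,-0.0],[0,0,0.039]],[-0.36,[0.01,-0.352,-0.0],[0,0,0.038]]]
[[-0.36,[0.011,-0.353,-0.0],[0,0,0.039]],[-0.36,[0.011,-0.353,-0.0],[0,0,0.039]],[-0.36,[0.011,-0.353,-0.0],[0,0,0.039]],[-0.36,[0.011,-0.353,-0.0],[0,0,0.039]],[-0.36,[0.01,-0.353,-0.0],[0,0,0.039]],[-0.36,[0.0,0.0,-0.0],[0,0,-0.0]],[-0.36,[0.0,0.0,-0.0],[0,0,-0.0]],[-0.36,[0.001,0.0,-0.0],[0,0,-0.0]]]
end [674.9 -83.7 262. ] -52.2
```

apply_moves --targets '[[1, [0.45, 0.03, 0.5], [0, 0, -0.03]], [1, [0.44, 0.05, 0.5], [0, 0, -0.03]], [1, [0.44, 0.07, 0.5], [0, 0, -0.03]], [1, [0.44, 0.09, 0.49], [0, 0, -0.03]], [1, [0, 0, 0], [0, 0, 0]], [1, [0, 0, 0], [0, 0, 0]]]'

```text
t: 4.35
ee_pos: [569.0, -366.0, 331.3]
orientation: [3.127, 0.295, 0.0]
ft_force: [0.4, 0.1, -0.5]
width: 87.9
grasp_force: 0.0
```

Run:
```python
from h import *
p,K,V=cam("wrist"); print(ctrl.get_obs()["ee_pos"],yaw()); find("wrist",K,V,["lamp_knob","plate","vial1_mouth"],ms=.2)
```

```text
[ 568.96116449 -366.1061974   331.85142417] 10.766995525783992
wrist lamp_knob 0.42 [312. 252.] [ 545.3 -372. ]
wrist plate 0.76 [116.  39.] [672.8 -88.1]
```

Run:
```python
from h import *
p,K,V=cam("wrist"); print(proj((569,-366,297),K,V),proj((569,-366,252),K,V)); cv2.imwrite("pics/w2.png",p[150:400,200:440])
```

```text
[309.56284724 228.54304483] [309.72413239 207.18987724]
```

View pics/w2.png

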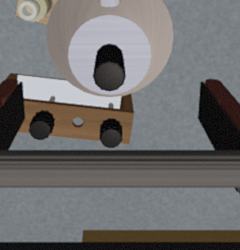

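The knob is at full-frame (310,225), which matches the projection, so I'll descend and swing.

apply_moves --targets '[[1, [0, 0, 0.45], [0, 0, 0]], [1, [0, 0, 0.45], [0, 0, 0]], [1, [0, 0, 0.48], [0, 0, 0]], [-0.36, [0, 0, 0], [0, 0, 0]], [-0.36, [0, 0, 0], [0, 0, 0]], [-0.36, [0, 0, 0], [0, 0, 0]], [-0.36, [0, 0, 0], [0, 0, 0]], [-0.36, [-0.007, -0.353, 0], [0, 0, 0.039]]]'

```text
t: 5.6
ee_pos: [566.0, -349.6, 262.1]
orientation: [3.133, 0.197, 0.002]
ft_force: [3.3, -2.6, -1.1]
width: 41.3
grasp_force: 1.8
```

apply_moves --targets '[[-0.36, [0.01, -0.353, 0], [0, 0, 0.039]], [-0.36, [0.011, -0.353, 0], [0, 0, 0.039]], [-0.36, [0.01, -0.353, 0], [0, 0, 0.038]], [-0.36, [0.011, -0.352, 0], [0, 0, 0.039]], [-0.36, [0, 0, 0], [0, 0, 0]]]'

```text
t: 6.22
ee_pos: [565.3, -277.4, 262.1]
orientation: [3.136, -0.179, 0.001]
ft_force: [-0.5, 0.2, 0.2]
width: 27.8
grasp_force: 0.0
```

apply_moves --targets '[[-0.36, [0.011, -0.353, 0], [0, 0, 0.039]], [-0.36, [0.011, -0.353, 0], [0, 0, 0.039]], [-0.36, [0.011, -0.353, 0], [0, 0, 0.039]], [-0.36, [0.011, -0.353, 0], [0, 0, 0.039]]]'

```text
t: 6.72
ee_pos: [581.4, -210.5, 262.0]
orientation: [3.089, -0.565, -0.001]
ft_force: [-3.3, -3.4, 2.1]
width: 28.1
grasp_force: 2.1
```

Run:
```python
from h import *
o=ctrl.get_obs();print(o["ee_pos"],o["ft_force"],yaw())
for n in ("top","wrist"):
  p,K,V=cam(n); find(n,K,V,["lamp_knob","vial1_mouth","stopper1"],ms=.2)
cv2.imwrite("pics/w3.png",p[100:400,150:490])
h=np.array([852,-312]);a0=yaw()+180;a1=127.8;g=[];N=9
for i in range(1,N+1):
    a=a0+(a1-a0)*i/N; t=np.radians(a); q=h+289*np.array([np.cos(t),np.sin(t)]); g.append((*q,262,a-180,-.36,1))
plan(g)
```

```text
[ 581.37465244 -210.48806165  261.96769331] [-3.29635983 -3.4256111   2.14290809] -20.738031511760443
top vial1_mouth 0.71 [351. 166.] [639.7 -89. ]
top vial1_mouth 0.62 [450. 206.] [ 544.9 -414.6]
top stopper1 0.51 [438. 242.] [ 434.6 -402. ]
top stopper1 0.49 [347. 164.] [667.5 -78.1]
wrist lamp_knob 0.71 [317. 264.] [ 581.8 -212.6]
wrist vial1_mouth 0.6 [526. 145.] [ 544.4 -410.9]
wrist stopper1 0.63 [431. 258.] [ 423.5 -310.1]
wrist stopper1 0.62 [498. 226.] [ 436.3 -397.5]
[[-0.36,[0.007,-0.356,-0.01],[0,0,0.039]],[-0.36,[0.011,-0.353,0.0],[0,0,0.039]],[-0.36,[0.011,-0.353,0.0],[0,0,0.039]],[-0.36,[0.01,-0.353,0.0],[0,0,0.039]],[-0.36,[0.011,-0.353,0.0],[0,0,0.039]],[-0.36,[0.011,-0.354,0.0],[0,0,0.039]],[-0.36,[0.01,-0.353,0.0],[0,0,0.038]],[-0.36,[0.011,-0.353,0.0],[0,0,0.039]]]
[[-0.36,[0.011,-0.353,0.0],[0,0,0.039]]]
end [674.9 -83.6 262. ] -52.2
```

View pics/w3.png

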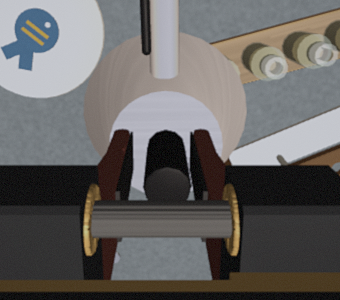

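The knob is caged (black cylinder between the fingers at (168,165) in the crop). I'll carry on to the plate, open and rise.

apply_moves --targets '[[-0.36, [0.007, -0.356, 0], [0, 0, 0.039]], [-0.36, [0.011, -0.353, 0], [0, 0, 0.039]], [-0.36, [0.011, -0.353, 0], [0, 0, 0.039]], [-0.36, [0.01, -0.353, 0], [0, 0, 0.039]], [-0.36, [0.011, -0.353, 0], [0, 0, 0.039]], [-0.36, [0.011, -0.354, 0], [0, 0, 0.039]], [-0.36, [0.01, -0.353, 0], [0, 0, 0.038]], [-0.36, [0.011, -0.353, 0], [0, 0, 0.039]]]'

```text
t: 8.12
ee_pos: [660.3, -94.5, 261.2]
orientation: [2.86, -1.297, -0.004]
ft_force: [-3.4, -0.6, 1.7]
width: 28.3
grasp_force: 2.1
```

apply_moves --targets '[[-0.36, [0.011, -0.353, 0], [0, 0, 0.039]], [-0.36, [0, 0, 0], [0, 0, 0]], [1, [0, 0, 0], [0, 0, 0]], [1, [0, 0, 0], [0, 0, 0]], [1, [0, 0, 0], [0, 0, 0]], [1, [0, 0, -0.7], [0, 0, 0]], [1, [0, 0, -0.7], [0, 0, 0]], [1, [0, 0, -0.4], [0, 0, 0]]]'

```text
t: 9.12
ee_pos: [675.4, -83.3, 353.7]
orientation: [-2.821, 1.381, -0.004]
ft_force: [-0.2, 0.3, -0.3]
width: 84.6
grasp_force: 0.0
```

Run:
```python
from h import *
o=ctrl.get_obs();print(o["ee_pos"],o["ft_force"],yaw())
for n in ("top","wrist","scene"):
  p,K,V=cam(n); find(n,K,V,["lamp_knob","plate"],ms=.2)
x=(480,-330,310)
plan([(*x,0,1,8)])
```

```text
[675.3615042  -83.3104384  353.69043168] [-0.19258689  0.34683399 -0.29918759] -52.177482824524326
top lamp_knob 0.25 [294. 131.] [673.3  88.8]
top plate 0.38 [416. 241.] [ 431.8 -335.4]
wrist lamp_knob 0.75 [314. 211.] [673.  -82.6]
scene lamp_knob 0.78 [254. 203.] [670.2 -80.2]
scene plate 0.61 [263. 271.] [680.3 -86.1]
scene plate 0.59 [215. 163.] [ 414.7 -410. ]
scene plate 0.41 [234. 176.] [ 436.2 -328.1]
[[1,[0.19,0.76,0.1],[0,0,-0.072]],[1,[0.1,0.78,0.1],[0,0,-0.073]],[1,[0.01,0.79,0.1],[0,0,-0.072]],[1,[-0.08,0.78,0.1],[0,0,-0.073]],[1,[-0.16,0.77,0.1],[0,0,-0.072]],[1,[-0.25,0.74,0.1],[0,0,-0.073]],[1,[-0.33,0.71,0.1],[0,0,-0.072]],[1,[-0.417,0.675,0.103],[0,0,-0.073]]]
end [ 480. -330.  310.] 0.0
```

apply_moves --targets '[[1, [0.19, 0.76, 0.1], [0, 0, -0.072]], [1, [0.1, 0.78, 0.1], [0, 0, -0.073]], [1, [0.01, 0.79, 0.1], [0, 0, -0.072]], [1, [-0.08, 0.78, 0.1], [0, 0, -0.073]], [1, [-0.16, 0.77, 0.1], [0, 0, -0.072]], [1, [-0.25, 0.74, 0.1], [0, 0, -0.073]], [1, [-0.33, 0.71, 0.1], [0, 0, -0.072]], [1, [-0.42, 0.68, 0.1], [0, 0, -0.073]]]'

```text
t: 10.58
ee_pos: [479.3, -331.1, 310.8]
orientation: [-3.141, -0.007, 0.001]
ft_force: [-0.1, 0.1, -0.0]
width: 87.7
grasp_force: 0.0
```

apply_moves --targets '[[1, [0, 0, 0], [0, 0, 0]], [1, [0, 0, 0], [0, 0, 0]], [1, [0, 0, 0], [0, 0, 0]]]'

```text
t: 10.95
ee_pos: [480.9, -329.6, 311.5]
orientation: [-3.141, -0.001, -0.0]
ft_force: [0.4, -0.6, 0.4]
width: 87.7
grasp_force: 0.0
```

Run:
```python
from h import *
o=ctrl.get_obs();print(o["ee_pos"],yaw())
p,K,V=cam("wrist"); find("wrist",K,V,["vial1_mouth","stopper1","vial_holder","drip_stand"],ms=.15)
cv2.imwrite("pics/w4.png",p)
for r in ctrl.masks_of("stopper1","wrist"): print(r["score"],r["bbox"])
```

```text
[ 480.92104593 -329.56326986  311.52940333] 0.0479612284209956
wrist vial1_mouth 0.56 [388. 110.] [ 547.4 -410.8]
wrist stopper1 0.65 [360. 197.] [ 432.8 -396.1]
wrist stopper1 0.63 [298. 200.] [ 428.8 -312.6]
wrist vial_holder 0.76 [319. 105.] [ 552.4 -340.4]
wrist drip_stand 0.88 [309. 196.] [ 428.4 -327.6]
0.9 [351.9, 202.1, 382.8, 233.0]
0.61 [279.8, 210.2, 304.7, 240.1]
```

View pics/w4.png

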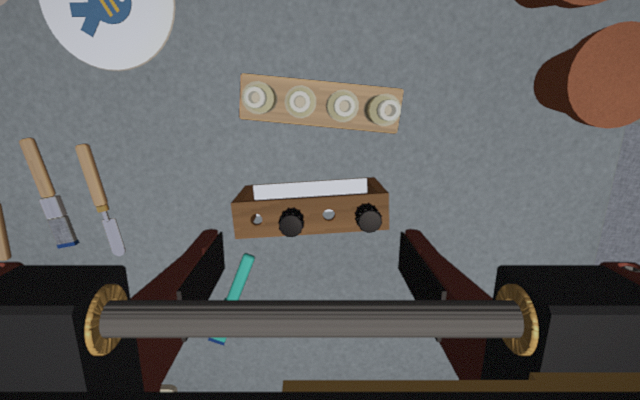

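The lamp is clear. Vial mouths are near (256,97), (300,102), (344,106) and (389,110). Stopper caps are at (291,222) and (369,217), with free holes at (257,219) and (329,214).

Run:
```python
from h import *
p,K,V=cam("wrist")
g=cv2.cvtColor(p,cv2.COLOR_BGR2GRAY)
c=cv2.resize(p[70:245,225:415],None,fx=4,fy=3.4285714,interpolation=cv2.INTER_CUBIC)
c=cv2.resize(p[75:245,225:415],None,fx=3.5,fy=3.5,interpolation=cv2.INTER_CUBIC)
for uv,z in (((256,97),95),((300,102),95),((344,106),95),((389,110),95),((291,222),122),((369,217),122),((257,219),92),((329,214),92)):
    print(uv,np.round(ray(uv,K,V,z)[:2],1))
cv2.imwrite("pics/w5.png",c)
```

```text
(256, 97) [ 559.8 -273.2]
(300, 102) [ 554.8 -319. ]
(344, 106) [ 550.7 -365. ]
(389, 110) [ 546.6 -412.4]
(291, 222) [ 431.8 -309.2]
(369, 217) [ 437.3 -391.7]
(257, 219) [ 425.1 -268.3]
(329, 214) [ 431.1 -351. ]
```

View pics/w5.png

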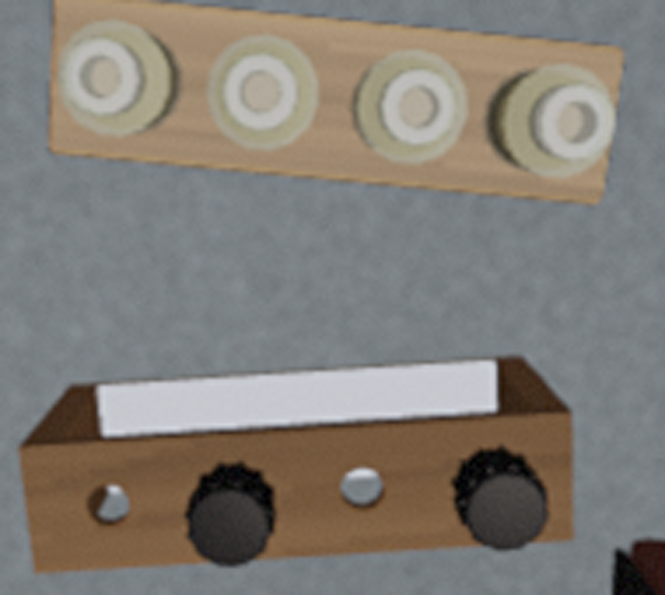

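Run:
```python
from h import *
a=(428.3,-309.5)
plan([(*a,140,0,.36,5),(*a,96,0,.36,3),(*a,96,0,-1,5),(*a,200,0,-1,3)])
```

```text
[[0.36,[-0.21,-0.08,0.69],[0,0,0.0]],[0.36,[-0.21,-0.08,0.69],[0,0,0.0]],[0.36,[-0.21,-0.08,0.68],[0,0,0.0]],[0.36,[-0.21,-0.09,0.69],[0,0,0.0]],[0.36,[-0.204,-0.081,0.681],[0,0,0.001]],[0.36,[0.0,0.0,0.29],[0,0,-0.0]],[0.36,[0.0,0.0,0.3],[0,0,-0.0]],[0.36,[0.0,0.0,0.29],[0,0,-0.0]]]
[[-1,[0.0,0.0,0.0],[0,0,-0.0]],[-1,[0.0,0.0,0.0],[0,0,-0.0]],[-1,[0.0,0.0,0.0],[0,0,-0.0]],[-1,[0.0,0.0,0.0],[0,0,-0.0]],[-1,[0.0,0.0,0.0],[0,0,-0.0]],[-1,[0.0,0.0,-0.69],[0,0,-0.0]],[-1,[0.0,0.0,-0.69],[0,0,-0.0]],[-1,[0.0,0.0,-0.7],[0,0,-0.0]]]
end [ 428.3 -309.5  200. ] -0.0
```

apply_moves --targets '[[0.36, [-0.21, -0.08, 0.69], [0, 0, 0]], [0.36, [-0.21, -0.08, 0.69], [0, 0, 0]], [0.36, [-0.21, -0.08, 0.68], [0, 0, 0]], [0.36, [-0.21, -0.09, 0.69], [0, 0, 0]], [0.36, [-0.2, -0.08, 0.68], [0, 0, 0]], [0.36, [0, 0, 0.29], [0, 0, 0]], [0.36, [0, 0, 0.3], [0, 0, 0]], [0.36, [0, 0, 0.29], [0, 0, 0]]]'

```text
t: 12.3
ee_pos: [429.3, -310.5, 96.0]
orientation: [3.14, 0.001, 0.002]
ft_force: [-0.1, -0.1, -0.8]
width: 59.8
grasp_force: 0.0
```

apply_moves --targets '[[0.36, [0, 0, 0], [0, 0, 0]], [-1, [0, 0, 0], [0, 0, 0]], [-1, [0, 0, 0], [0, 0, 0]], [-1, [0, 0, 0], [0, 0, 0]], [-1, [0, 0, 0], [0, 0, 0]]]'

```text
t: 12.92
ee_pos: [428.4, -309.9, 96.4]
orientation: [3.141, 0.001, 0.001]
ft_force: [-0.9, 0.8, 2.3]
width: 25.0
grasp_force: 30.0
```

apply_moves --targets '[[-1, [0, 0, -0.5], [0, 0, 0]], [-1, [0, 0, -0.7], [0, 0, 0]], [-1, [0, 0, -0.9], [0, 0, 0]], [-1, [0, 0, 0], [0, 0, 0]], [-1, [0, 0, 0], [0, 0, 0]]]'

```text
t: 13.55
ee_pos: [427.8, -309.5, 200.6]
orientation: [-3.141, -0.001, 0.001]
ft_force: [0.2, -0.1, -0.9]
width: 25.3
grasp_force: 30.0
```

Run:
```python
from h import *
o=ctrl.get_obs();print(o["ee_pos"],yaw(),o["width"])
p,K,V=cam("wrist");cv2.imwrite("pics/w6.png",p)
```

```text
[ 427.84510744 -309.53435742  200.61580668] 0.023457395524902572 25.341349681038366
```

View pics/w6.png

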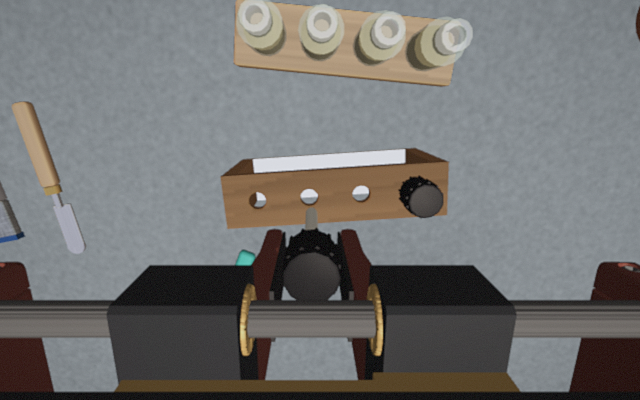

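The stopper is held: its cap top is at (312,278) and its rod tip at (310,208). The mouths are at (255,17), (322,24), (387,30) and (455,37).

Run:
```python
from h import *
p,K,V=cam("wrist"); o=ctrl.get_obs()
print("cap",ray((311.5,278),K,V,o["ee_pos"][2]+25.6)-o["ee_pos"])
print("tip pred px",proj(o["ee_pos"]-[0,0,73.5],K,V))
for uv in((255,17),(322,24),(387,30),(455,37)): print(ray(uv,K,V,95)[:2])
plan([(555.5,-318.5,210,0,-1,5),(555.5,-318.5,180,0,-1,1)])
```

```text
cap [-0.29895563 -0.80716127 25.6       ]
tip pred px [310.30466826 209.82530616]
[ 557.79964585 -270.9486521 ]
[ 553.31064549 -317.47680633]
[ 549.42385257 -362.99985397]
[ 544.85639373 -411.06043489]
[[-1,[0.51,0.04,-0.04],[0,0,0.0]],[-1,[0.51,0.04,-0.04],[0,0,0.0]],[-1,[0.51,0.04,-0.04],[0,0,0.0]],[-1,[0.52,0.03,-0.04],[0,0,0.0]],[-1,[0.511,0.037,-0.046],[0,0,0.0]],[-1,[-0.0,-0.0,0.6],[0,0,0.0]]]
end [ 555.5 -318.5  180. ] 0.0
```

apply_moves --targets '[[-1, [0.51, 0.04, -0.04], [0, 0, 0]], [-1, [0.51, 0.04, -0.04], [0, 0, 0]], [-1, [0.51, 0.04, -0.04], [0, 0, 0]], [-1, [0.5, 0.03, -0.04], [0, 0, 0]], [-1, [0.5, 0.03, -0.04], [0, 0, 0]], [-1, [0, 0, 0.6], [0, 0, 0]], [-1, [0, 0, 0], [0, 0, 0]], [-1, [0, 0, 0], [0, 0, 0]]]'

```text
t: 14.65
ee_pos: [554.4, -318.7, 180.7]
orientation: [-3.141, -0.0, 0.002]
ft_force: [-0.5, -0.5, 0.4]
width: 25.6
grasp_force: 30.0
```

Run:
```python
from h import *
o=ctrl.get_obs();print(o["ee_pos"],yaw(),o["width"])
p,K,V=cam("wrist");c=cv2.resize(p[140:240,230:430],None,fx=4,fy=4,interpolation=cv2.INTER_CUBIC);cv2.imwrite("pics/w7.png",c)
print("mouth under TCP px",(proj([*o["ee_pos"][:2],95],K,V)-[230,140])*4, "tip",(proj(o["ee_pos"]-[0,0,74],K,V)-[230,140])*4)
```

```text
[ 554.37714588 -318.65907892  180.6526839 ] 0.01448970002804403 25.598463774647538
mouth under TCP px [321.63023765 260.02618561] tip [321.47398288 278.51206944]
```

View pics/w7.png

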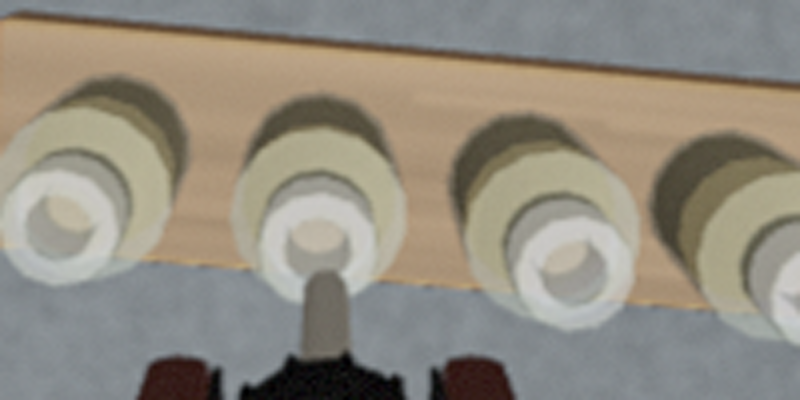

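The rod tip is at (325,268) and the mouth centre at (318,247), so the tip is about 3.5 mm short in x and 1.3 mm off in y. I'll correct, lower to just over the rim and check.

apply_moves --targets '[[-1, [0.07, -0.026, 0.15], [0, 0, 0]], [-1, [0, 0, 0], [0, 0, 0]], [-1, [0, 0, 0], [0, 0, 0]]]'

```text
t: 15.08
ee_pos: [558.3, -317.5, 173.7]
orientation: [3.141, 0.001, 0.0]
ft_force: [-0.4, -0.5, -0.2]
width: 25.4
grasp_force: 30.0
```

Run:
```python
from h import *
o=ctrl.get_obs();print(o["ee_pos"],yaw(),o["width"])
p,K,V=cam("wrist");c=cv2.resize(p[150:240,260:370],None,fx=7,fy=6.6,interpolation=cv2.INTER_CUBIC);cv2.imwrite("pics/w8.png",c)
f=lambda q:np.round((proj(q,K,V)-[260,150])*[7,6.6],1)
e=np.array(o["ee_pos"]);print("rim",f([*e[:2],95]),"tip",f(e-[0,0,74.4]),"dx1",f([e[0]+1,e[1],95]))
```

```text
[ 558.29866266 -317.45752273  173.70717848] 0.02883058192398777 25.449596291571353
rim [352.  381.8] tip [351.9 393.3] dx1 [352. 373.]
```

View pics/w8.png

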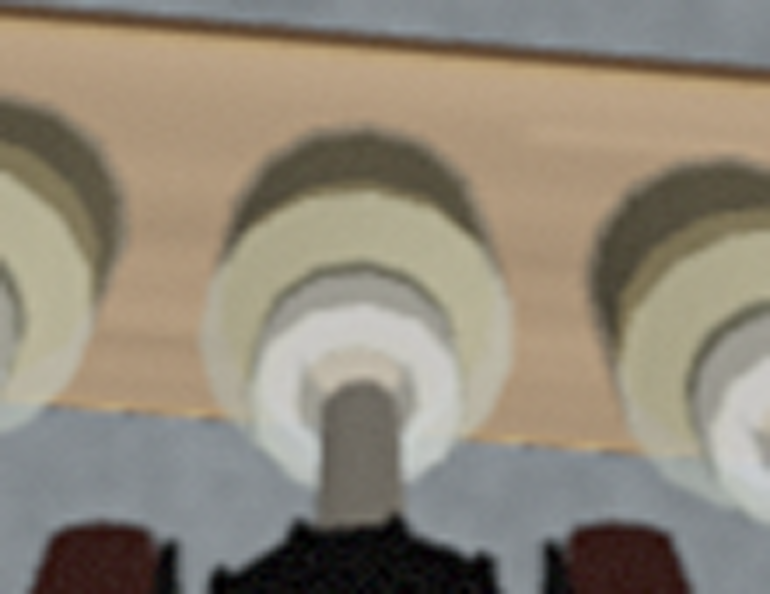

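The tip is centred over the mouth to within 0.5 mm (mouth (357,397), tip axis x=361), so I'll insert.

apply_moves --targets '[[-1, [0, -0.008, 0.1], [0, 0, 0]], [-1, [0, 0, 0.15], [0, 0, 0]], [-1, [0, 0, 0.15], [0, 0, 0]]]'

```text
t: 15.5
ee_pos: [558.1, -317.0, 152.8]
orientation: [-3.141, -0.001, 0.001]
ft_force: [-0.5, -1.3, -0.4]
width: 25.3
grasp_force: 30.0
```

apply_moves --targets '[[-1, [0, 0, 0.2], [0, 0, 0]], [-1, [0, 0, 0.2], [0, 0, 0]], [-1, [0, 0, 0.2], [0, 0, 0]]]'

```text
t: 15.88
ee_pos: [558.2, -317.0, 122.6]
orientation: [-3.141, -0.001, 0.001]
ft_force: [0.0, 0.2, 0.7]
width: 25.3
grasp_force: 30.0
```

apply_moves --targets '[[-1, [0, 0, 0.2], [0, 0, 0]], [-1, [0, 0, 0.2], [0, 0, 0]], [-1, [0, 0, 0.06], [0, 0, 0]], [-1, [0, 0, 0], [0, 0, 0]]]'

```text
t: 16.38
ee_pos: [558.2, -317.1, 100.3]
orientation: [-3.141, -0.001, 0.0]
ft_force: [-0.1, -0.3, -0.4]
width: 25.3
grasp_force: 30.0
```

apply_moves --targets '[[0.1, [0, 0, 0], [0, 0, 0]], [0.1, [0, 0, 0], [0, 0, 0]], [0.1, [0, 0, 0], [0, 0, 0]], [0.1, [0, 0, -0.5], [0, 0, 0]], [0.1, [0, 0, -0.8], [0, 0, 0]], [0.1, [0, 0, -0.5], [0, 0, 0]]]'

```text
t: 17.12
ee_pos: [558.8, -317.4, 192.6]
orientation: [3.141, 0.001, 0.003]
ft_force: [0.1, -0.1, -0.3]
width: 48.3
grasp_force: 0.0
```

Run:
```python
from h import *
o=ctrl.get_obs();print(o["ee_pos"],yaw(),o["width"])
p,K,V=cam("wrist");find("wrist",K,V,["stopper1","vial1_mouth"])
b=(434.2,-391.7)
plan([(450,-380,185,0,.36,4),(*b,140,0,.36,2),(*b,96,0,.36,2)])
```

```text
[ 558.82461939 -317.3854964   192.55447099] 0.02534328072217678 48.31793187694867
wrist stopper1 0.87 [313. 184.] [ 555.5 -320.1]
[[0.36,[-0.54,0.31,0.03],[0,0,0.0]],[0.36,[-0.55,0.31,0.04],[0,0,0.0]],[0.36,[-0.54,0.31,0.03],[0,0,0.0]],[0.36,[-0.55,0.319,0.037],[0,0,0.0]],[0.36,[-0.16,0.12,0.45],[0,0,0.0]],[0.36,[-0.156,0.114,0.45],[0,0,0.0]],[0.36,[0.0,0.0,0.44],[0,0,0.0]],[0.36,[0.0,0.0,0.44],[0,0,0.0]]]
end [ 434.2 -391.7   96. ] 0.0
```

apply_moves --targets '[[0.36, [-0.54, 0.31, 0.03], [0, 0, 0]], [0.36, [-0.55, 0.31, 0.04], [0, 0, 0]], [0.36, [-0.54, 0.31, 0.03], [0, 0, 0]], [0.36, [-0.55, 0.32, 0.04], [0, 0, 0]], [0.36, [-0.16, 0.13, 0.45], [0, 0, 0]], [0.36, [-0.156, 0.13, 0.45], [0, 0, 0]], [0.36, [0, 0, 0.44], [0, 0, 0]], [0.36, [0, 0, 0.44], [0, 0, 0]]]'

```text
t: 18.27
ee_pos: [432.4, -391.9, 92.2]
orientation: [-3.14, 0.0, 0.003]
ft_force: [-0.2, -2.0, 9.8]
width: 59.4
grasp_force: 6.2
```

apply_moves --targets '[[0.36, [0, 0, 0], [0, 0, 0]], [-1, [0, 0, 0], [0, 0, 0]], [-1, [0, 0, 0], [0, 0, 0]], [-1, [0, 0, 0], [0, 0, 0]], [-1, [0, 0, 0], [0, 0, 0]]]'

```text
t: 18.9
ee_pos: [433.5, -392.5, 94.5]
orientation: [-3.142, -0.001, 0.0]
ft_force: [0.3, 0.6, 0.2]
width: 25.8
grasp_force: 30.0
```

apply_moves --targets '[[-1, [0, 0, -0.5], [0, 0, 0]], [-1, [0, 0, -0.7], [0, 0, 0]], [-1, [0, 0, -0.9], [0, 0, 0]], [-1, [0, 0, 0], [0, 0, 0]], [-1, [0, 0, 0], [0, 0, 0]]]'

```text
t: 19.52
ee_pos: [433.1, -392.3, 199.1]
orientation: [-3.141, -0.001, 0.001]
ft_force: [0.0, 0.4, -0.1]
width: 25.4
grasp_force: 30.0
```

Run:
```python
from h import *
b=(549.6,-412.6)
plan([(*b,210,0,-1,5),(*b,174,0,-1,1)])
```

```text
[[-1,[0.47,0.08,-0.04],[0,0,0.0]],[-1,[0.46,0.08,-0.04],[0,0,0.0]],[-1,[0.47,0.08,-0.05],[0,0,0.0]],[-1,[0.46,0.08,-0.04],[0,0,0.0]],[-1,[0.469,0.088,-0.048],[0,0,0.0]],[-1,[0.0,-0.0,0.72],[0,0,0.0]]]
end [ 549.6 -412.6  174. ] 0.0
```

apply_moves --targets '[[-1, [0.47, 0.08, -0.04], [0, 0, 0]], [-1, [0.46, 0.08, -0.04], [0, 0, 0]], [-1, [0.47, 0.08, -0.04], [0, 0, 0]], [-1, [0.46, 0.08, -0.04], [0, 0, 0]], [-1, [0.47, 0.09, -0.05], [0, 0, 0]], [-1, [0, 0, 0.76], [0, 0, 0]], [-1, [0, 0, 0], [0, 0, 0]], [-1, [0, 0, 0], [0, 0, 0]]]'

```text
t: 20.52
ee_pos: [549.6, -412.9, 171.5]
orientation: [-3.141, -0.0, 0.002]
ft_force: [0.5, 0.2, -0.1]
width: 25.6
grasp_force: 30.0
```

Run:
```python
from h import *
o=ctrl.get_obs();print(o["ee_pos"],yaw(),o["width"])
p,K,V=cam("wrist");c=cv2.resize(p[150:240,260:370],None,fx=7,fy=6.6,interpolation=cv2.INTER_CUBIC);cv2.imwrite("pics/w9.png",c)
f=lambda q:np.round((proj(q,K,V)-[260,150])*[7,6.6],1)
e=np.array(o["ee_pos"]);print("rim",f([*e[:2],95]),"tip",f(e-[0,0,72.5]),"dx1",f([e[0]+1,e[1],95]))
```

```text
[ 549.56578547 -412.85932321  171.5479621 ] 0.018054712114997137 25.63130323471508
rim [352.8 386.5] tip [352.7 397.6] dx1 [352.8 377.7]
```

View pics/w9.png

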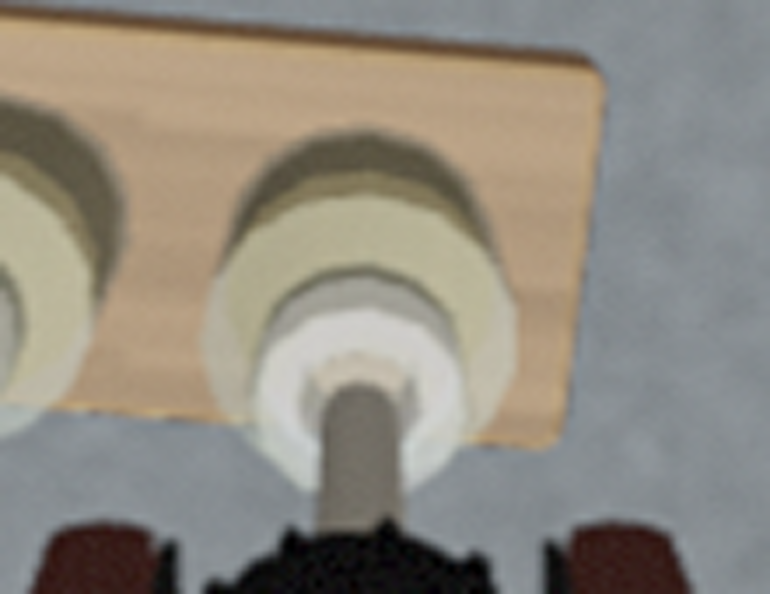

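Aligned: rod x=361, mouth centre x=361, with the same tip-to-rim spacing as the first insertion. Inserting.

apply_moves --targets '[[-1, [0, 0, 0.1], [0, 0, 0]], [-1, [0, 0, 0.15], [0, 0, 0]], [-1, [0, 0, 0.15], [0, 0, 0]], [-1, [0, 0, 0.2], [0, 0, 0]]]'

```text
t: 21.08
ee_pos: [550.0, -413.1, 141.6]
orientation: [3.141, 0.001, 0.0]
ft_force: [0.0, 0.3, 0.4]
width: 25.7
grasp_force: 30.0
```

apply_moves --targets '[[-1, [0, 0, 0.2], [0, 0, 0]], [-1, [0, 0, 0.2], [0, 0, 0]], [-1, [0, 0, 0.2], [0, 0, 0]], [-1, [0, 0, 0.2], [0, 0, 0]], [-1, [0, 0, 0.05], [0, 0, 0]], [-1, [0, 0, 0], [0, 0, 0]]]'

```text
t: 21.82
ee_pos: [550.0, -413.0, 99.4]
orientation: [-3.141, -0.001, 0.0]
ft_force: [0.6, -0.1, -0.5]
width: 25.6
grasp_force: 30.0
```

apply_moves --targets '[[0.1, [0, 0, 0], [0, 0, 0]], [0.1, [0, 0, 0], [0, 0, 0]], [0.1, [0, 0, 0], [0, 0, 0]], [0.1, [0, 0, -0.5], [0, 0, 0]], [0.1, [0, 0, -0.8], [0, 0, 0]], [0.1, [0, 0, -0.9], [0, 0, 0]], [0.1, [0, 0, -0.9], [0, 0, 0]]]'

```text
t: 22.7
ee_pos: [549.9, -412.9, 256.0]
orientation: [-3.142, -0.001, 0.0]
ft_force: [-0.3, 0.9, 0.1]
width: 48.4
grasp_force: 0.0
```

Run:
```python
from h import *
plan([(400,20,330,0,1,10)])
```

```text
[[1,[-0.3,-0.87,-0.15],[0,0,0.0]],[1,[-0.3,-0.87,-0.15],[0,0,0.0]],[1,[-0.3,-0.86,-0.15],[0,0,0.0]],[1,[-0.3,-0.87,-0.15],[0,0,0.0]],[1,[-0.3,-0.86,-0.15],[0,0,0.0]],[1,[-0.3,-0.87,-0.15],[0,0,0.0]],[1,[-0.3,-0.86,-0.15],[0,0,0.0]],[1,[-0.3,-0.87,-0.14],[0,0,0.0]]]
[[1,[-0.3,-0.86,-0.15],[0,0,0.0]],[1,[-0.293,-0.87,-0.14],[0,0,0.0]]]
end [400.  20. 330.] 0.0
```

apply_moves --targets '[[1, [-0.3, -0.87, -0.15], [0, 0, 0]], [1, [-0.3, -0.87, -0.15], [0, 0, 0]], [1, [-0.3, -0.86, -0.15], [0, 0, 0]], [1, [-0.3, -0.87, -0.15], [0, 0, 0]], [1, [-0.3, -0.86, -0.15], [0, 0, 0]], [1, [-0.3, -0.87, -0.15], [0, 0, 0]], [1, [-0.3, -0.86, -0.15], [0, 0, 0]], [1, [-0.3, -0.87, -0.14], [0, 0, 0]]]'

```text
t: 23.7
ee_pos: [429.2, -65.4, 314.6]
orientation: [3.142, 0.0, 0.001]
ft_force: [0.4, 1.1, 0.2]
width: 87.9
grasp_force: 0.0
```

apply_moves --targets '[[1, [-0.3, -0.86, -0.15], [0, 0, 0]], [1, [-0.29, -0.87, -0.14], [0, 0, 0]], [1, [0, 0, 0], [0, 0, 0]], [1, [0, 0, 0], [0, 0, 0]]]'

```text
t: 24.2
ee_pos: [400.5, 19.7, 328.7]
orientation: [3.141, 0.002, 0.001]
ft_force: [-0.1, -0.1, -0.5]
width: 87.7
grasp_force: 0.0
```

Run:
```python
from h import *
o=ctrl.get_obs();print(o["ee_pos"],yaw())
p,K,V=cam("wrist");cv2.imwrite("pics/w10.png",p)
find("wrist",K,V,["brush1","knife1","tin_box","wood_tray"],ms=.2)
for l in("brush1","knife1"):
  for r in ctrl.masks_of(l,"wrist"):
    if r["score"]<.2: continue
    m=np.argwhere(r["region"])[:,::-1].astype(np.float32); b=cv2.boxPoints(cv2.minAreaRect(m)); w=np.array([ray(q,K,V,6)[:2] for q in m])
    c=w.mean(0);u,s,vt=np.linalg.svd(w-c,full_matrices=False);t=(w-c)@vt[0]
    print(l,round(r["score"],2),np.round(r["bbox"]),"c",np.round(c,1),"ends",np.round(c+vt[0]*t.min()),np.round(c+vt[0]*t.max()),"L",round(np.ptp(t)))
for n in("top","scene"):
  p,K,V=cam(n);find(n,K,V,["stopper1","lamp_knob","tin_box","wood_tray"],ms=.2)
```

```text
[400.46457702  19.72385179 328.7214662 ] 0.07382767374818898
wrist brush1 0.85 [302. 135.] [431.6  31.6]
wrist brush1 0.55 [460. 246.] [ 265.8 -206.7]
wrist knife1 0.82 [351. 143.] [419.9 -37. ]
wrist knife1 0.55 [241. 150.] [410.4 117.1]
wrist knife1 0.48 [560. 137.] [ 428.5 -326.9]
wrist tin_box 0.71 [126.  59.] [529.8 261.8]
wrist wood_tray 0.96 [16. 63.] [525.5 408.5]
brush1 0.94 [287.  74. 320. 190.] c [429.4  32.6] ends [509.  48.] [356.  18.] L 155
brush1 0.74 [445. 197. 499. 272.] c [ 286.7 -218.4] ends [ 343. -240.] [ 233. -198.] L 118
knife1 0.78 [234.  86. 255. 206.] c [422.2 112.3] ends [500. 108.] [335. 117.] L 165
knife1 0.63 [336.  81. 366. 200.] c [424.7 -37.1] ends [502. -25.] [341. -51.] L 163
top stopper1 0.6 [444. 207.] [ 555.4 -416.9]
top stopper1 0.47 [414. 202.] [ 559.6 -316.2]
top lamp_knob 0.92 [355. 136.] [675.4 -80.6]
top lamp_knob 0.74 [417. 206.] [ 498.1 -265. ]
top tin_box 0.7 [244. 196.] [521.4 259.3]
top tin_box 0.47 [417. 208.] [ 545.8 -332.5]
top wood_tray 0.89 [202. 191.] [523.2 407.7]
scene stopper1 0.49 [262. 272.] [694.2 -80.4]
scene lamp_knob 0.75 [255. 205.] [673.1 -77.3]
scene tin_box 0.66 [412. 270.] [515.7 259.5]
scene tin_box 0.31 [234. 173.] [ 426.1 -334.7]
scene wood_tray 0.87 [466. 292.] [518.3 401.4]
```

View pics/w10.png

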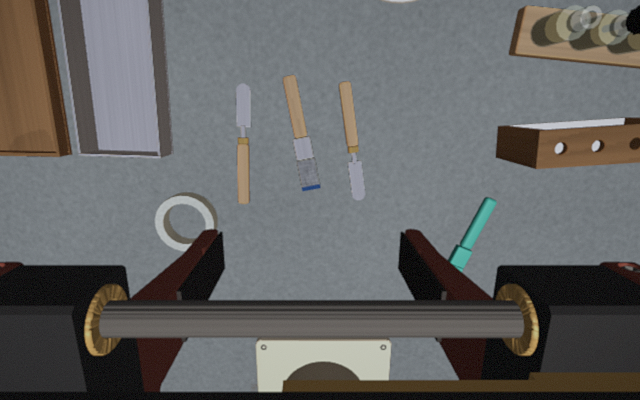

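The view shows knife A (handle down, (243,140)), the brush (302,135), knife B (handle up, (351,143)), the box and tray at the top left, and a tape ring at (187,222). Both stoppers and the lamp read as in place. Knife A is first.

Run:
```python
from h import *
a=(386,114)
plan([(*a,60,-3,.4,7),(*a,3.5,-3,.4,3)])
b=(491,242)
plan([(*a,90,-3,-1,3),(*b,90,-1.5,-1,5),(*b,9,-1.5,-1,4)],(*a,3.5,-3))
```

```text
[[0.4,[-0.04,-0.27,0.77],[0,0,0.005]],[0.4,[-0.04,-0.27,0.77],[0,0,0.005]],[0.4,[-0.05,-0.27,0.77],[0,0,0.005]],[0.4,[-0.05,-0.27,0.77],[0,0,0.005]],[0.4,[-0.05,-0.27,0.76],[0,0,0.005]],[0.4,[-0.05,-0.26,0.77],[0,0,0.004]],[0.4,[-0.049,-0.265,0.76],[0,0,0.005]],[0.4,[0.0,0.0,0.38],[0,0,-0.0]]]
[[0.4,[0.0,0.0,0.38],[0,0,-0.0]],[0.4,[0.0,0.0,0.37],[0,0,-0.0]]]
end [386.  114.    3.5] -3.0
[[-1,[0.0,0.0,-0.58],[0,0,0.0]],[-1,[0.0,0.0,-0.57],[0,0,-0.0]],[-1,[0.0,0.0,-0.58],[0,0,-0.0]],[-1,[0.39,-0.53,0.0],[0,0,-0.003]],[-1,[0.4,-0.53,0.0],[0,0,-0.003]],[-1,[0.4,-0.53,0.0],[0,0,-0.004]],[-1,[0.4,-0.53,0.0],[0,0,-0.003]],[-1,[0.4,-0.526,0.0],[0,0,-0.004]]]
[[-1,[-0.0,-0.0,0.41],[0,0,0.0]],[-1,[-0.0,-0.0,0.4],[0,0,0.0]],[-1,[-0.0,-0.0,0.41],[0,0,0.0]],[-1,[-0.0,-0.0,0.4],[0,0,0.0]]]
end [491. 242.   9.] -1.5
```

apply_moves --targets '[[0.4, [-0.04, -0.27, 0.77], [0, 0, 0.005]], [0.4, [-0.04, -0.27, 0.77], [0, 0, 0.005]], [0.4, [-0.05, -0.27, 0.77], [0, 0, 0.005]], [0.4, [-0.05, -0.27, 0.77], [0, 0, 0.005]], [0.4, [-0.05, -0.27, 0.76], [0, 0, 0.005]], [0.4, [-0.05, -0.26, 0.77], [0, 0, 0.004]], [0.4, [-0.05, -0.27, 0.76], [0, 0, 0.005]], [0.4, [0, 0, 0.4], [0, 0, 0]]]'

```text
t: 26.05
ee_pos: [385.3, 114.8, 38.4]
orientation: [3.14, -0.081, -0.003]
ft_force: [0.5, -0.4, -0.0]
width: 61.4
grasp_force: 0.0
```

apply_moves --targets '[[0.4, [0, 0, 0.4], [0, 0, 0]], [0.4, [0, 0, 0.2], [0, 0, 0]], [0.4, [0, 0, 0.1], [0, 0, 0]], [0.4, [0, 0, 0.03], [0, 0, 0]], [-1, [0, 0, 0], [0, 0, 0]], [-1, [0, 0, 0], [0, 0, 0]], [-1, [0, 0, 0], [0, 0, 0]], [-1, [0, 0, 0], [0, 0, 0]]]'

```text
t: 27.05
ee_pos: [386.1, 114.3, 3.7]
orientation: [-3.14, 0.083, -0.001]
ft_force: [0.1, 0.1, -0.2]
width: 25.1
grasp_force: 0.0
```

apply_moves --targets '[[-1, [0, 0, 0], [0, 0, 0]], [-1, [0, 0, 0], [0, 0, 0]], [-1, [0, 0, -0.3], [0, 0, 0]], [-1, [0, 0, -0.7], [0, 0, 0]], [-1, [0, 0, -0.7], [0, 0, 0]], [-1, [0, 0, 0], [0, 0, 0]]]'

```text
t: 27.8
ee_pos: [387.5, 114.7, 90.3]
orientation: [-3.139, 0.083, -0.007]
ft_force: [-0.1, -0.1, -0.8]
width: 15.7
grasp_force: 30.0
```

Run:
```python
from h import *
p,K,V=cam("wrist");cv2.imwrite("pics/w11.png",p)
print(ctrl.get_obs()["width"]); b=(491,242)
find("wrist",K,V,["tin_box","knife1"],ms=.2)
plan([(*b,80,-1.5,-1,6),(*b,12,-1.5,-1,3)])
```

```text
15.952283629219986
wrist tin_box 0.65 [73. 12.] [526.5 263.2]
wrist knife1 0.83 [518. 145.] [423.5 -36.3]
wrist knife1 0.69 [309. 194.] [395.5 115.4]
[[-1,[0.33,-0.44,0.03],[0,0,-0.003]],[-1,[0.33,-0.44,0.03],[0,0,-0.003]],[-1,[0.33,-0.44,0.02],[0,0,-0.003]],[-1,[0.34,-0.44,0.03],[0,0,-0.003]],[-1,[0.34,-0.44,0.02],[0,0,-0.003]],[-1,[0.335,-0.443,0.027],[0,0,-0.002]],[-1,[0.0,0.0,0.45],[0,0,-0.0]],[-1,[0.0,0.0,0.45],[0,0,-0.0]]]
[[-1,[0.0,0.0,0.46],[0,0,-0.0]]]
end [491. 242.  12.] -1.5
```

View pics/w11.png

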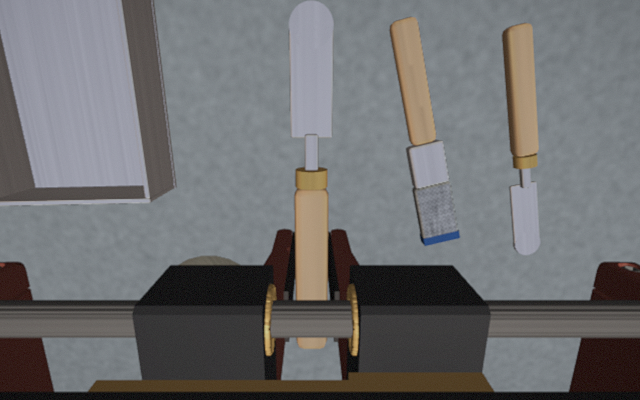

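Knife A is held level. The box's near-right rim corner is at (149,201) and its foot at (175,187).

Run:
```python
from h import *
p,K,V=cam("wrist")
print(ray((149,201),K,V,44),ray((122,0),K,V,44),ray((175,187),K,V,0))
```

```text
[405.50078254 211.58313112  44.        ] [515.62810385 206.55824626  44.        ] [403.95185404 212.51736362   0.        ]
```

apply_moves --targets '[[-1, [0.33, -0.44, 0.03], [0, 0, -0.002]], [-1, [0.34, -0.44, 0.03], [0, 0, -0.002]], [-1, [0.34, -0.44, 0.02], [0, 0, -0.002]], [-1, [0.34, -0.44, 0.03], [0, 0, -0.002]], [-1, [0.34, -0.44, 0.02], [0, 0, -0.002]], [-1, [0.34, -0.44, 0.03], [0, 0, -0.001]], [-1, [0, 0, 0], [0, 0, 0]], [-1, [0, 0, 0.3], [0, 0, 0]]]'

```text
t: 29.0
ee_pos: [492.7, 241.0, 64.6]
orientation: [3.141, -0.056, -0.001]
ft_force: [-0.0, -0.2, 0.1]
width: 15.5
grasp_force: 30.0
```

Run:
```python
from h import *
o=ctrl.get_obs();print(o["ee_pos"],yaw(),o["width"]);
p,K,V=cam("wrist");find("wrist",K,V,["tin_box","wood_tray"],ms=.2)
cv2.imwrite("pics/place.png",p)
# steel inner walls: rim profile on image rows via edges
g=cv2.cvtColor(p,cv2.COLOR_BGR2GRAY)
for r in ctrl.masks_of("tin_box","wrist")[:1]:
    m=r["region"]; 
    for x in(480,520,560,600):
        row=[proj((x,y,44),K,V) for y in np.arange(190,330,1.)]
        hit=[190+i for i,q in enumerate(row) if 0<=q[0]<640 and 0<=q[1]<400 and m[int(q[1]),int(q[0])]]
        print(x,min(hit,default=None),max(hit,default=None))
```

```text
[492.66400681 241.03507934  64.59519277] -2.0401399818738644 15.503733184442071
wrist tin_box 0.95 [274. 165.] [527.2 263.2]
wrist wood_tray 0.71 [ 61. 176.] [524.8 404.4]
480 212 314
520 211 313
560 209 312
600 208 311
```

apply_moves --targets '[[-1, [0.03, -0.05, 0.4], [0, 0, 0]], [-1, [0, 0, 0.35], [0, 0, 0]], [-1, [0, 0, 0.2], [0, 0, 0]], [-1, [0, 0, 0.12], [0, 0, 0]], [-1, [0, 0, 0.03], [0, 0, 0]], [-1, [0, 0, 0], [0, 0, 0]]]'

```text
t: 29.95
ee_pos: [495.1, 244.1, 10.7]
orientation: [-3.141, 0.056, -0.0]
ft_force: [-0.2, -0.0, -0.9]
width: 15.9
grasp_force: 30.0
```

apply_moves --targets '[[-0.42, [0, 0, 0], [0, 0, 0]], [-0.42, [0, 0, 0], [0, 0, 0]], [-0.42, [0, 0, -0.4], [0, 0, 0]], [-0.42, [0, 0, -0.7], [0, 0, 0]], [-0.42, [0, 0, -0.9], [0, 0, 0]]]'

```text
t: 30.58
ee_pos: [494.5, 243.8, 112.2]
orientation: [3.141, -0.056, -0.001]
ft_force: [0.4, -0.1, -0.4]
width: 25.3
grasp_force: 0.0
```

```bash
cat >> h.py <<'E'
def tools(n="wrist"):
  p,K,V=cam(n)
  for l in("brush1","knife1"):
   for r in ctrl.masks_of(l,n):
    if r["score"]<.3: continue
    m=np.argwhere(r["region"])[:,::-1]; w=np.array([ray(q,K,V,6)[:2] for q in m])
    c=w.mean(0);u,s,vt=np.linalg.svd(w-c,full_matrices=False);t=(w-c)@vt[0]
    print(l,round(r["score"],2),"ends",np.round(c+vt[0]*t.min()),np.round(c+vt[0]*t.max()),"L",round(np.ptp(t)))
  find(n,K,V,["brush1","knife1"])
E
python3 - <<'E'
from h import *
o=ctrl.get_obs();print(o["ee_pos"],yaw(),o["width"]); tools(); print("scene");tools("scene")
b=(453,-33)
plan([(*b,100,9,.4,8),(*b,30,9,.4,3)])
E
```

```text
[494.48699653 243.79883424 112.24174629] -2.047450536985315 25.267455227601786
brush1 0.83 ends [511.  50.] [351.  18.] L 163
knife1 0.83 ends [609. 240.] [443. 245.] L 166
knife1 0.83 ends [500. -13.] [427. -27.] L 74
wrist brush1 0.94 [560. 258.] [432.3  33. ]
wrist knife1 0.75 [310. 161.] [523.2 242.8]
scene
brush1 0.91 ends [354.  18.] [508.  49.] L 157
brush1 0.84 ends [ 194. -183.] [ 340. -240.] L 157
knife1 0.8 ends [444. 245.] [606. 239.] L 162
knife1 0.52 ends [342. -50.] [501. -25.] L 161
scene brush1 0.77 [344. 216.] [432.9  33.3]
scene brush1 0.67 [291. 153.] [ 277.4 -217. ]
scene knife1 0.63 [324. 206.] [423.  -34.4]
[[0.4,[-0.08,0.69,0.02],[0,0,-0.015]],[0.4,[-0.09,0.69,0.02],[0,0,-0.015]],[0.4,[-0.11,0.69,0.03],[0,0,-0.015]],[0.4,[-0.13,0.69,0.02],[0,0,-0.016]],[0.4,[-0.14,0.69,0.03],[0,0,-0.015]],[0.4,[-0.16,0.68,0.02],[0,0,-0.016]],[0.4,[-0.18,0.68,0.03],[0,0,-0.015]],[0.4,[-0.198,0.669,0.021],[0,0,-0.016]]]
[[0.4,[-0.0,-0.0,0.47],[0,0,0.0]],[0.4,[-0.0,-0.0,0.47],[0,0,0.0]],[0.4,[-0.0,-0.0,0.46],[0,0,0.0]]]
end [453. -33.  30.] 9.0
```

Knife A is in the box at (523,243). Now knife B.

apply_moves --targets '[[0.4, [-0.08, 0.69, 0.02], [0, 0, -0.015]], [0.4, [-0.09, 0.69, 0.02], [0, 0, -0.015]], [0.4, [-0.11, 0.69, 0.03], [0, 0, -0.015]], [0.4, [-0.13, 0.69, 0.02], [0, 0, -0.016]], [0.4, [-0.14, 0.69, 0.03], [0, 0, -0.015]], [0.4, [-0.16, 0.68, 0.02], [0, 0, -0.016]], [0.4, [-0.18, 0.68, 0.03], [0, 0, -0.015]], [0.4, [-0.2, 0.67, 0.02], [0, 0, -0.016]]]'

```text
t: 32.08
ee_pos: [453.0, -33.8, 100.4]
orientation: [-3.132, -0.248, 0.002]
ft_force: [0.7, 0.7, 0.4]
width: 61.3
grasp_force: 0.0
```

apply_moves --targets '[[0.4, [0, 0, 0], [0, 0, 0]], [0.4, [0, 0, 0], [0, 0, 0]]]'

```text
t: 32.33
ee_pos: [453.6, -32.4, 100.7]
orientation: [-3.132, -0.246, 0.001]
ft_force: [-0.5, 0.2, -0.6]
width: 61.8
grasp_force: 0.0
```

Run:
```python
from h import *
o=ctrl.get_obs();print(o["ee_pos"],yaw(),o["width"]); tools()
```

```text
[453.55261304 -32.44718645 100.74300403] 8.965240797181714 61.805264200964885
brush1 0.62 ends [510.  48.] [361.  23.] L 151
knife1 0.7 ends [502. -25.] [371. -46.] L 132
wrist brush1 0.56 [224. 214.] [431.   32.8]
wrist knife1 0.96 [308. 237.] [422.6 -35.8]
```

apply_moves --targets '[[0.4, [0, 0, 0.5], [0, 0, 0]], [0.4, [0, 0, 0.6], [0, 0, 0]], [0.4, [0, 0, 0.4], [0, 0, 0]], [0.4, [0, 0, 0.25], [0, 0, 0]], [0.4, [0, 0, 0.15], [0, 0, 0]], [-0.5, [0, 0, 0.04], [0, 0, 0]], [-1, [0, 0, 0], [0, 0, 0]], [-1, [0, 0, 0], [0, 0, 0]]]'

```text
t: 33.58
ee_pos: [454.0, -32.8, 4.5]
orientation: [3.132, 0.247, 0.002]
ft_force: [-0.8, -0.5, 0.4]
width: 35.2
grasp_force: 0.0
```

apply_moves --targets '[[-1, [0, 0, 0], [0, 0, 0]], [-1, [0, 0, 0], [0, 0, 0]], [-1, [0, 0, 0], [0, 0, 0]], [-1, [0, 0, -0.3], [0, 0, 0]], [-1, [0, 0, -0.7], [0, 0, 0]], [-1, [0, 0, -0.7], [0, 0, 0]], [-1, [0, 0, 0], [0, 0, 0]]]'

```text
t: 34.45
ee_pos: [455.4, -33.0, 91.7]
orientation: [3.131, 0.247, 0.009]
ft_force: [-0.2, -0.2, -1.1]
width: 15.6
grasp_force: 30.0
```

Run:
```python
from h import *
o=ctrl.get_obs();print(o["ee_pos"],yaw(),o["width"]); tools()
b=(554,280)
plan([(*b,90,-2,-1,9)])
```

```text
[455.43255963 -32.9553851   91.74517957] 9.027078421102061 15.614302533618172
brush1 0.88 ends [ 342. -244.] [ 316. -219.] L 36
brush1 0.73 ends [510.  48.] [397.  27.] L 115
brush1 0.71 ends [492. -28.] [304. -58.] L 190
knife1 0.81 ends [493. -28.] [304. -58.] L 191
wrist brush1 0.97 [219. 222.] [429.6  33.7]
wrist knife1 0.65 [308. 302.] [372.3 -44.6]
[[-1,[0.33,-0.65,-0.0],[0,0,0.014]],[-1,[0.32,-0.66,-0.0],[0,0,0.014]],[-1,[0.3,-0.66,-0.01],[0,0,0.014]],[-1,[0.29,-0.67,-0.0],[0,0,0.013]],[-1,[0.27,-0.68,-0.01],[0,0,0.014]],[-1,[0.26,-0.68,-0.0],[0,0,0.013]],[-1,[0.25,-0.69,-0.01],[0,0,0.014]],[-1,[0.23,-0.69,-0.0],[0,0,0.013]]]
[[-1,[0.211,-0.704,-0.007],[0,0,0.014]]]
end [554. 280.  90.] -2.0
```

apply_moves --targets '[[-1, [0.33, -0.65, 0], [0, 0, 0.014]], [-1, [0.32, -0.66, 0], [0, 0, 0.014]], [-1, [0.3, -0.66, 0], [0, 0, 0.014]], [-1, [0.29, -0.67, 0], [0, 0, 0.013]], [-1, [0.27, -0.68, 0], [0, 0, 0.014]], [-1, [0.26, -0.68, 0], [0, 0, 0.013]], [-1, [0.25, -0.69, 0], [0, 0, 0.014]], [-1, [0.23, -0.69, 0], [0, 0, 0.013]]]'

```text
t: 35.7
ee_pos: [543.3, 245.7, 87.5]
orientation: [3.14, -0.022, -0.004]
ft_force: [0.2, -0.4, -0.9]
width: 15.6
grasp_force: 30.0
```

apply_moves --targets '[[-1, [0.2, -0.7, 0], [0, 0, 0.014]], [-1, [0, 0, 0], [0, 0, 0]], [-1, [0, 0, 0], [0, 0, 0]]]'

```text
t: 36.08
ee_pos: [553.2, 278.9, 87.7]
orientation: [3.14, -0.055, -0.004]
ft_force: [-0.4, -0.3, 0.1]
width: 15.7
grasp_force: 30.0
```

Run:
```python
from h import *
o=ctrl.get_obs();print(o["ee_pos"],yaw(),o["width"]); p,K,V=cam("wrist")
m=ctrl.masks_of("tin_box","wrist")[0]["region"]
for x in(500,560,600):
    row=[proj((x,y,44),K,V) for y in np.arange(190,340,1.)]
    hit=[190+i for i,q in enumerate(row) if 0<=q[0]<640 and 0<=q[1]<400 and m[int(q[1]),int(q[0])]]
    print(x,min(hit,default=None),max(hit,default=None))
```

```text
[553.18831713 278.91213461  87.66719442] -2.013609609527362 15.664174636207468
500 None None
560 210 312
600 209 311
```

apply_moves --targets '[[-1, [0, -0.01, 0.5], [0, 0, 0]], [-1, [0, 0, 0.45], [0, 0, 0]], [-1, [0, 0, 0.3], [0, 0, 0]], [-1, [0, 0, 0.2], [0, 0, 0]], [-1, [0, 0, 0.06], [0, 0, 0]], [-1, [0, 0, 0], [0, 0, 0]]]'

```text
t: 36.92
ee_pos: [554.6, 280.2, 13.8]
orientation: [-3.141, 0.056, -0.001]
ft_force: [-0.4, -0.6, -0.2]
width: 15.9
grasp_force: 30.0
```

apply_moves --targets '[[-0.42, [0, 0, 0], [0, 0, 0]], [-0.42, [0, 0, 0], [0, 0, 0]], [-0.42, [0, 0, -0.4], [0, 0, 0]], [-0.42, [0, 0, -0.7], [0, 0, 0]], [-0.42, [0, 0, -0.9], [0, 0, 0]]]'

```text
t: 37.55
ee_pos: [554.0, 280.1, 115.3]
orientation: [3.141, -0.056, -0.001]
ft_force: [1.0, -0.2, 0.5]
width: 25.5
grasp_force: 0.0
```

Run:
```python
from h import *
o=ctrl.get_obs();print(o["ee_pos"],yaw(),o["width"]); tools();print("scene");tools("scene")
b=(445,35.5)
plan([(*b,100,11.3,.4,8)])
```

```text
[553.99702625 280.05094912 115.27371564] -2.042973694868576 25.523525296328
brush1 0.86 ends [511.  48.] [404.  41.] L 107
knife1 0.86 ends [604. 278.] [462. 283.] L 142
knife1 0.82 ends [609. 241.] [502. 240.] L 108
wrist knife1 0.97 [312. 233.] [521.  280.3]
wrist knife1 0.81 [357. 231.] [521.1 241.8]
scene
brush1 0.78 ends [351.  17.] [509.  49.] L 161
brush1 0.74 ends [ 194. -182.] [ 343. -241.] L 160
brush1 0.57 ends [ 522. -480.] [ 559. -244.] L 239
knife1 0.79 ends [450. 278.] [603. 280.] L 154
knife1 0.55 ends [471. 242.] [607. 239.] L 136
scene brush1 0.94 [343. 214.] [427.   27.1]
scene brush1 0.65 [291. 154.] [ 281.1 -214.7]
scene knife1 0.63 [405. 267.] [515.2 240.2]
scene knife1 0.53 [419. 272.] [514.2 278. ]
[[0.4,[-0.25,0.62,0.03],[0,0,-0.019]],[0.4,[-0.27,0.61,0.03],[0,0,-0.018]],[0.4,[-0.28,0.61,0.03],[0,0,-0.019]],[0.4,[-0.3,0.6,0.03],[0,0,-0.018]],[0.4,[-0.32,0.59,0.03],[0,0,-0.019]],[0.4,[-0.34,0.57,0.03],[0,0,-0.018]],[0.4,[-0.35,0.57,0.03],[0,0,-0.019]],[0.4,[-0.377,0.551,0.039],[0,0,-0.018]]]
end [445.   35.5 100. ] 11.3
```

Both knives are in the box. Brush next.

apply_moves --targets '[[0.4, [-0.25, 0.62, 0.03], [0, 0, -0.019]], [0.4, [-0.27, 0.61, 0.03], [0, 0, -0.018]], [0.4, [-0.28, 0.61, 0.03], [0, 0, -0.019]], [0.4, [-0.3, 0.6, 0.03], [0, 0, -0.018]], [0.4, [-0.32, 0.59, 0.03], [0, 0, -0.019]], [0.4, [-0.34, 0.57, 0.03], [0, 0, -0.018]], [0.4, [-0.35, 0.57, 0.03], [0, 0, -0.019]], [0.4, [-0.38, 0.55, 0.04], [0, 0, -0.018]]]'

```text
t: 39.05
ee_pos: [444.8, 34.9, 100.6]
orientation: [-3.126, -0.31, 0.001]
ft_force: [0.0, -0.2, 0.4]
width: 61.6
grasp_force: 0.0
```

apply_moves --targets '[[0.4, [0, 0, 0], [0, 0, 0]], [0.4, [0, 0, 0], [0, 0, 0]]]'

```text
t: 39.3
ee_pos: [446.1, 36.2, 100.9]
orientation: [-3.126, -0.307, -0.001]
ft_force: [-0.5, 0.4, 0.3]
width: 61.7
grasp_force: 0.0
```

Run:
```python
from h import *
o=ctrl.get_obs();print(o["ee_pos"],yaw(),o["width"]); tools()
```

```text
[446.08231971  36.15199664 100.94655058] 11.223688141522423 61.72234080624333
brush1 0.67 ends [510.  49.] [364.  21.] L 148
knife1 0.73 ends [547. 246.] [443. 251.] L 104
wrist brush1 0.76 [309. 218.] [430.9  33.8]
wrist knife1 0.95 [36. 40.] [521.8 245.3]
```

apply_moves --targets '[[0.4, [0, 0, 0.5], [0, 0, 0]], [0.4, [0, 0, 0.6], [0, 0, 0]], [0.4, [0, 0, 0.4], [0, 0, 0]], [0.4, [0, 0, 0.25], [0, 0, 0]], [0.4, [0, 0, 0.15], [0, 0, 0]], [-0.5, [0, 0, 0.05], [0, 0, 0]], [-1, [0, 0, 0], [0, 0, 0]], [-1, [0, 0, 0], [0, 0, 0]]]'

```text
t: 40.55
ee_pos: [445.9, 35.9, 4.0]
orientation: [3.126, 0.308, 0.002]
ft_force: [0.2, 0.3, -0.0]
width: 35.0
grasp_force: 0.0
```

apply_moves --targets '[[-1, [0, 0, 0], [0, 0, 0]], [-1, [0, 0, 0], [0, 0, 0]], [-1, [0, 0, 0], [0, 0, 0]], [-1, [0, 0, -0.3], [0, 0, 0]], [-1, [0, 0, -0.7], [0, 0, 0]], [-1, [0, 0, -0.7], [0, 0, 0]], [-1, [0, 0, 0], [0, 0, 0]]]'

```text
t: 41.42
ee_pos: [447.3, 36.0, 91.2]
orientation: [3.126, 0.309, 0.009]
ft_force: [0.5, -0.0, -1.4]
width: 17.5
grasp_force: 30.0
```

Run:
```python
from h import *
o=ctrl.get_obs();print(o["ee_pos"],yaw(),o["width"])
b=(540,407)
plan([(*b,90,-2,-1,11)])
```

```text
[447.30523113  35.95199527  91.18293702] 11.274194409054934 17.510430374915046
[[-1,[0.3,-0.63,0.0],[0,0,0.013]],[-1,[0.28,-0.63,0.0],[0,0,0.013]],[-1,[0.27,-0.64,0.0],[0,0,0.013]],[-1,[0.26,-0.65,0.0],[0,0,0.014]],[-1,[0.24,-0.65,0.0],[0,0,0.013]],[-1,[0.23,-0.66,0.0],[0,0,0.014]],[-1,[0.22,-0.66,0.0],[0,0,0.013]],[-1,[0.2,-0.66,0.01],[0,0,0.014]]]
[[-1,[0.19,-0.67,0.0],[0,0,0.013]],[-1,[0.17,-0.67,0.01],[0,0,0.014]],[-1,[0.165,-0.683,0.004],[0,0,0.013]]]
end [540. 407.  90.] -2.0
```

apply_moves --targets '[[-1, [0.3, -0.63, 0], [0, 0, 0.013]], [-1, [0.28, -0.63, 0], [0, 0, 0.013]], [-1, [0.27, -0.64, 0], [0, 0, 0.013]], [-1, [0.26, -0.65, 0], [0, 0, 0.014]], [-1, [0.24, -0.65, 0], [0, 0, 0.013]], [-1, [0.23, -0.66, 0], [0, 0, 0.014]], [-1, [0.22, -0.66, 0], [0, 0, 0.013]], [-1, [0.2, -0.66, 0], [0, 0, 0.014]]]'

```text
t: 42.42
ee_pos: [512.2, 306.3, 87.4]
orientation: [3.14, 0.044, -0.003]
ft_force: [-0.6, -0.4, -0.4]
width: 17.5
grasp_force: 30.0
```

apply_moves --targets '[[-1, [0.19, -0.67, 0], [0, 0, 0.013]], [-1, [0.17, -0.67, 0], [0, 0, 0.014]], [-1, [0.17, -0.68, 0], [0, 0, 0.013]], [-1, [0, 0, 0], [0, 0, 0]], [-1, [0, 0, 0], [0, 0, 0]]]'

```text
t: 43.05
ee_pos: [537.4, 405.8, 87.3]
orientation: [3.139, -0.053, -0.003]
ft_force: [0.0, -0.5, -0.9]
width: 17.5
grasp_force: 30.0
```

Run:
```python
from h import *
o=ctrl.get_obs();print(o["ee_pos"],yaw(),o["width"]); p,K,V=cam("wrist")
find("wrist",K,V,["wood_tray"])
m=ctrl.masks_of("wood_tray","wrist")[0]["region"]
for x in(500,550,600):
    row=[proj((x,y,26),K,V) for y in np.arange(330,490,1.)]
    hit=[330+i for i,q in enumerate(row) if 0<=q[0]<640 and 0<=q[1]<400 and m[int(q[1]),int(q[0])]]
    print(x,min(hit,default=None),max(hit,default=None))
```

```text
[537.44262351 405.79389251  87.30583672] -1.929542557899228 17.541398472444673
500 355 370
550 354 457
600 352 456
```

Centre y is about 406. Lower the brush, release, rise and retreat towards the base.

apply_moves --targets '[[-1, [0, 0, 0.5], [0, 0, 0]], [-1, [0, 0, 0.45], [0, 0, 0]], [-1, [0, 0, 0.3], [0, 0, 0]], [-1, [0, 0, 0.2], [0, 0, 0]], [-1, [0, 0, 0.06], [0, 0, 0]], [-1, [0, 0, 0], [0, 0, 0]]]'

```text
t: 43.95
ee_pos: [538.7, 406.9, 13.2]
orientation: [-3.141, 0.054, -0.0]
ft_force: [-0.3, 0.7, 0.4]
width: 17.5
grasp_force: 30.0
```

apply_moves --targets '[[-0.3, [0, 0, 0], [0, 0, 0]], [-0.3, [0, 0, 0], [0, 0, 0]], [-0.3, [0, 0, 0], [0, 0, 0]], [-0.3, [0, 0, -0.4], [0, 0, 0]], [-0.3, [0, 0, -0.8], [0, 0, 0]], [-0.3, [-0.5, 0.5, -0.9], [0, 0, 0]], [-0.3, [-0.6, 0.6, -0.9], [0, 0, 0]], [-0.3, [-0.6, 0.6, -0.9], [0, 0, 0]]]'

```text
t: 44.95
ee_pos: [449.8, 324.0, 210.7]
orientation: [-3.14, 0.054, -0.002]
ft_force: [1.0, 0.9, 0.5]
width: 30.7
grasp_force: 0.0
```

apply_moves --targets '[[0, [0, 0, 0], [0, 0, 0]], [0, [0, 0, 0], [0, 0, 0]], [0, [0, 0, 0], [0, 0, 0]]]'

```text
t: 45.32
ee_pos: [450.8, 325.0, 207.0]
orientation: [3.14, -0.053, -0.002]
ft_force: [-0.3, 0.6, 0.1]
width: 44.1
grasp_force: 0.0
```

Run:
```python
from h import *
o=ctrl.get_obs();print(o["ee_pos"],yaw(),o["width"]); tools();print("scene");tools("scene")
p,K,V=cam("scene"); find("scene",K,V,["stopper1","lamp_knob","plate","glass_jar","paint_bottle"],ms=.2)
a=cv2.resize(p[110:250,140:300],(480,420)); b=cv2.resize(p[180:320,360:520],(320,280))
c=np.zeros((420,800,3),np.uint8); c[:,:480]=a; c[:280,480:]=b; cv2.imwrite("pics/fin.png",c)
p,K,V=cam("top"); find("top",K,V,["stopper1","lamp_knob","brush1","knife1"],ms=.2)
```

```text
[450.78512481 324.96916164 207.04779678] -1.9481481682366548 44.091462520083034
brush1 0.58 ends [605. 405.] [447. 410.] L 158
knife1 0.95 ends [605. 277.] [440. 284.] L 165
knife1 0.71 ends [609. 240.] [445. 244.] L 163
wrist brush1 0.77 [227. 106.] [524.2 407.9]
wrist brush1 0.55 [386. 104.] [520.5 245.5]
wrist knife1 0.92 [349. 101.] [524.3 283.3]
wrist knife1 0.86 [386. 103.] [521.  245.8]
scene
brush1 0.69 ends [442. 409.] [577. 405.] L 135
knife1 0.87 ends [441. 244.] [608. 240.] L 168
knife1 0.8 ends [440. 284.] [601. 277.] L 161
scene brush1 0.87 [293. 156.] [ 286.5 -205.9]
scene brush1 0.84 [469. 291.] [514.1 406.4]
scene knife1 0.92 [417. 271.] [514.9 271.6]
scene knife1 0.86 [408. 267.] [512.5 248.2]
scene lamp_knob 0.57 [252. 206.] [677.8 -81. ]
scene plate 0.88 [261. 273.] [689.3 -88.1]
scene glass_jar 0.75 [313. 336.] [784.  106.8]
scene paint_bottle 0.82 [280. 315.] [770.5  12.5]
top stopper1 0.61 [445. 207.] [ 555.6 -421.2]
top stopper1 0.56 [415. 203.] [ 557.4 -321.1]
top stopper1 0.24 [202. 191.] [517.3 400.4]
top lamp_knob 0.57 [354. 139.] [668.5 -79.6]
top brush1 0.76 [373. 289.] [ 259.9 -204.7]
top brush1 0.43 [201. 193.] [513.6 408.2]
top knife1 0.73 [248. 197.] [517.3 245.5]
top knife1 0.68 [237. 193.] [528.3 286.1]
top knife1 0.38 [347. 169.] [656.8 -82.6]
```

View pics/fin.png

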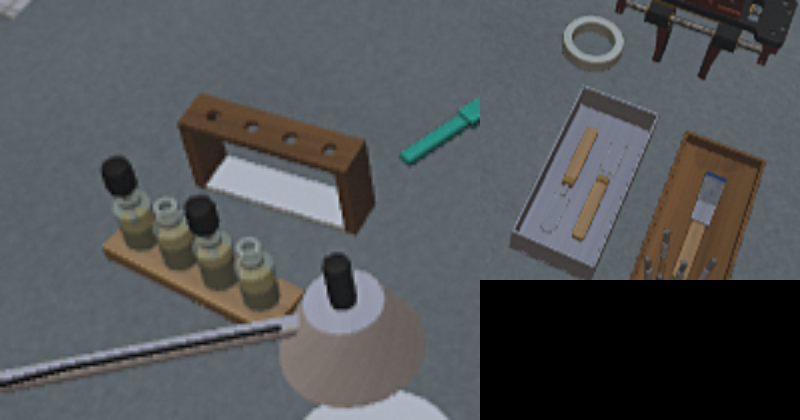

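Both caps sit on vials 2 and 4. The stand is empty, the knives and brush lie flat in their boxes, and the lamp head is over the plate.

```bash
python3 -c "
from workcell import ctrl
print(ctrl.close_job())"
```

```text
the job is handed in; nothing more can be done
None
```

The job is handed in; no verdict came back. By my last camera check the lamp is over the plate, both stoppers sit in vials 2 and 4, and both knives are in the tin box and the brush in the wooden tray.

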